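# Find the socket that fits the bangle bender's nut

## Robot

A 6-joint arm with a two-finger parallel gripper is mounted at the origin on the work surface. World frame = base frame: x ahead of the robot, y to its left, z up, the work surface at z = 0. Lengths are in m, angles in rad, forces in N, time in s.
With the tool pointing down it reaches from about 0.3 to 1 m from the base axis. Payload 5.1 kg.
Tool frame: the origin (TCP) lies on the centre line of the jaws, within the pads' length; the fingertips stand 11 mm ahead of it and the grasp point (between the pads) lies 8 mm behind it; z points along the fingers, y is the line along which they close (so a half turn about z gives the same grasp; the last joint's range is limited). The gripper opens to 95 mm and grips with 3 to 60 N. Pads are 20 mm wide; open, the fingers measure 119 mm over their backs; the gripper's body (75 mm by 180 mm) begins 59 mm behind the grasp point.
Start: joints at [-1.372, 0.124, 1.65, -0, 1.367, -0.083], TCP at [0.181, -0.624, 0.194] pointing down, gripper open.
Joint ranges: [-2.61, 2.61], [-1.02, 2.33], [0.03, 2.71], [-1.35, 4.49], [0.32, 2.68], [-2.91, 2.91]. Speed limits (rad/s): [2.57, 2.57, 3.14, 3.14, 3.14, 3.14].

## Interface

Orientations are given as a unit quaternion [w, x, y, z].
In Python, from cell import r, eyes, sign_off gives the robot as it stands. The module is installed in compiled form; this text tells all that it offers.
- The arm moves only by the tool arm_command, never from a script. Its argument "series" is a list of rows, each an object with "slide": the shift along the tool's x, y, z each as a share of 80 mm, from -1 to 1, a list of three; "rotation": the turn, a rotation vector about the tool's x, y, z each as a share of pi rad, from -1 to 1, a list of three; "claw": the opening, from 0 (shut) to 1 (fully open). In form: [{"slide": [dx, dy, dz], "rotation": [wx, wy, wz], "claw": claw}, ...]. A call has 1 to 10 rows; each row is the pose to reach, as a shift and turn from the pose commanded when the call began, along the tool's axes at that moment, turning the shorter way round; what a row does not reach only later rows make up. A row lasts 1/8 s, in which the tool goes at most 62.5 mm and 10.7 degrees, less where a joint would pass 70% of its speed; a pose out of reach is approached as far as the arm can. A call with a number of a shift or a turn outside -1 to 1 is refused whole. A call with a gripper value outside its range is refused whole. The fingers move at their own pace and stop on an object; "newtons" is the grip in N (left out, the last holds). Time passes only in rows, so rows that repeat a pose let the fingers close. It gives the time, the measured TCP pose, the force, the opening and the grip force at its end, in the units of the state.
- r.state(): the state, without advancing time (a new reading comes with each control period).
- eyes.camera(name): name is "side" or "top" or "wrist"; returns a dict with "image" (480x640x3 uint8, red, green, blue), "camera_matrix" (3x3 intrinsics, pixels), "extrinsics" (4x4, takes a point from camera to world coordinates); the wrist camera has in their place "mount" (4x4, takes a point from camera to tool coordinates, whose origin is the TCP and whose axes are the flange's). Camera axes: x right, y down, z forward; pixel columns grow to the right and rows downward; lengths in m; the calibration is good to about 2 mm. The wrist camera is an equidistant fisheye: a pixel r from the principal point sees the ray r / f radians off the axis. A picture is of the moment at which its call begins: read the wrist's pose just before it. There is no depth.
- sign_off(): hands the job in; it is judged then, once.
The state is a dict: "time_s": time; "joints": joint angles; "qd": joint speeds; "effort": joint torques, N m; "eef_pos": TCP position; "tool_rot": TCP orientation; "contact_force": force on the tool from outside, world axes, zero at the start; "torque": the same for the moment, N m; "opening": finger opening in m; "grip_force": force on a finger pad.
Only numpy, scipy, OpenCV 4.12 (cv2) and the standard library are available. Lean on these libraries where they do the work, as an engineer would, in place of code of your own. Each camera call takes 0.05 s, during which the arm holds its last target. There are 200 camera calls.

## Task

Swing the hasp off the staple on the socket case's lid and then open the lid right up, so that it stays open. Try the sockets one at a time on the hex nut on top of the bangle bender until you find the one that goes fully down over it, standing each one that does not fit back in the case. Finish while holding: the fitting socket fully home and straight on the nut, with the gripper still closed on it.

Things in the scene. Friction and masses are not known exactly. Their poses are not given: they have to be found in the camera images.
- case: grey steel socket case, fixed to the bench, 130 mm deep (x) x 200 mm long (y), walls 3 mm, rim 66 mm high; top of the shut 8 mm lid 74 mm high. Origin: centre of its underside; x points from its front (hasp side, towards the robot) to its hinged rear, z up
- tray (a point): centre of the middle pocket's floor in the case, 6 mm above the bench, axes as the case. Black tray, its top 18 mm above the bench, with three round pockets, 40 mm across and 12 mm deep, in a row at y = -58, 0 and +58 mm from here. A socket standing in a pocket reaches 56 mm above the bench
- hasp (a joint): angle of the hasp: 0 = lying over the lid with the staple through its slot (starts at 0 to 0.1), 1.57 = standing straight up, 2.9 = hanging down the front. Light friction: it stays where it is left. Beyond about 0.8 rad it is clear of the staple; the lid must not be raised before
- hasp_hinge (a point): hasp's hinge line (along the case's y), 68 mm in front of the case's centre, 74 mm above the bench
- hasp_tip (a point): centre of the rolled free end of the hasp, a steel strap 34 mm wide along the case's y; roll 8 mm thick, 61 mm from the hinge line. With the hasp at 0 it is 60 mm behind the hinge line and 12 mm above it and the lid's top. It can be pinched from above by its two sides, 34 mm apart
- lid (a joint): angle of the lid: 0 = shut, 1.57 = upright, up to 1.95 rad = leaning back open. Stiff hinge (0.28 N m of friction, lid 0.28 kg): it stays where it is left
- lid_hinge (a point): lid's hinge line (along the case's y) on the rear rim, 65 mm behind the case's centre, 66 mm above the bench
- lid_staple (a point): grip point on the staple, the lid's catch, by which the lid can be lifted: fixed steel loop standing 28 mm above the lid's top, 35 mm behind the front edge on the centre line; two legs of 5 mm bar, 23 mm over both along the case's y. This point is between the legs, 22 mm above the lid's top; lid shut: 100 mm in front of the lid hinge line, 30 mm above it
- socket_a: hex socket, plain steel, 35 mm across, 50 mm tall, 0.19 kg, open end down in a pocket of the case. socket_a and socket_b look alike; their hidden hexagon openings, 26 mm deep, differ: one is the nut's size, the other too small to go over it. Which is found by trying. Origin: centre of the open lower end; z up to the drive end; x through the middle of a hexagon flat
- socket_b: the same in looks and axes as socket_a
- socket_small: a slimmer socket, 26 mm across, 50 mm tall, 0.12 kg, axes as socket_a, in another pocket (any of the three). Its opening is 17 mm: too small for the nut, as one can see
- nut_seat (a point): where the socket's rim rests when fully home: top of the 40 mm washer under the hex nut, on the nut's axis, 45 mm above the bench; z up, x through the middle of a flat of the nut. Nut and washer sit on a 62 mm round steel forming die on the bender's green base plate (120 x 150 mm, fixed); bar clamp and swing arm beside it are lower than the washer
- nut_top (a point): centre of the nut's top face, 14 mm above nut_seat, axes the same. Steel hex nut, 24 mm across flats, chamfered top, M16 stud end 5 mm above it. It is tight and does not turn by hand. The fitting socket has 0.8 mm of play at each flat and goes on with its hexagon within about 7 degrees of the nut's (either repeats every 60 degrees)
- ratchet: ratchet handle lying on the bench, steel with black grip, 220 mm long, to be left where it is. Origin underneath its middle
- bead_box: open clear plastic box of beads, 55 x 55 x 42 mm, to be left where it is. Origin: centre of its underside
- bangle: plain bangle, 67 mm in diameter, 8 mm tall, lying on the bench, to be left where it is. Origin: centre of its underside

How it is judged:
By the outcome, as a careful person would: the job done as asked, in the order asked, and still so for the second after the job is handed in, while the arm keeps its last pose, push and grip.
It also fails if it takes over 72 s, if anything falls off the work surface, if the arm or the gripper's body presses on something with over 40 N, if the wrist force passes 120 N, or if a joint passes its speed limit or range.

## Working session

There is one attempt and no reset: what is moved stays moved. The work goes in short steps, Python scripts to look and compute and a tool call to move; the robot and the scene stay as the last step left them, time stands still between calls to the robot, and variables do not carry over. Pictures are saved under pics/ and viewed, at most 10 in all, crops included, and the job is handed in when it is done.

Besides the shell and the picture viewer there is one more tool, called after "Request:" as a command line: name --argument value ..., lists and objects as JSON in quotes. arm_command: Moves the arm, as the interface text tells. Its arguments: {"type":"object","properties":{"series":{"type":"array"},"newtons":{"type":"number"}},"required":["series"]}

```bash
mkdir -p pics
python3 - <<'E'
from cell import r,eyes
import cv2,numpy as np
print(r.state())
for n in("top","side"):
    c=eyes.camera(n);cv2.imwrite(f"pics/{n}0.png",c["image"][:,:,::-1]);print(n,c["camera_matrix"].tolist(),c["extrinsics"].round(4).tolist())
    np.savez(f"{n}0.npz",**c)
c=eyes.camera("wrist");print(c["camera_matrix"].tolist(),c["mount"].tolist())
E
```

```text
{'time_s': 0.0, 'joints': array([-1.37158924e+00,  1.24517008e-01,  1.65161946e+00,  8.21929060e-07,
        1.36750330e+00, -8.25980407e-02]), 'qd': array([-4.42366694e-04,  7.81808137e-04,  6.04362570e-04, -5.53600214e-05,
        6.38009106e-04, -6.76490764e-04]), 'effort': array([-2.10081680e-05, -4.17605066e+01, -3.59935462e+01,  7.74101517e-02,
        4.90370078e-02, -1.86802254e-04]), 'eef_pos': array([ 0.18060005, -0.62371456,  0.19231163]), 'tool_rot': array([-1.02184335e-03,  9.90089140e-01,  1.40436633e-01, -5.92425880e-05]), 'contact_force': array([ 0.00929332, -0.41321942, -0.19860433]), 'torque': array([-0.01725025, -0.01756689,  0.03570742]), 'grip_force': 0.0, 'opening': 0.09504478994226795}
top [[472.3384433782077, 0.0, 321.95232348459325], [0.0, 472.3384433782077, 229.48042767905855], [0.0, 0.0, 1.0]] [[-0.012, -0.9971, 0.0756, 0.5058], [-0.9996, 0.0138, 0.0235, 0.0128], [-0.0244, -0.0752, -0.9969, 0.9018], [0.0, 0.0, 0.0, 1.0]]
side [[607.013554963595, 0.0, 323.1601345112956], [0.0, 607.013554963595, 243.34652530835493], [0.0, 0.0, 1.0]] [[-0.8307, -0.3758, 0.4107, 0.1251], [-0.5567, 0.5589, -0.6146, 0.6589], [0.0015, -0.7392, -0.6735, 0.8191], [0.0, 0.0, 0.0, 1.0]]
[[371.64829954431775, 0.0, 318.1894390618071], [0.0, 371.64829954431775, 241.208641190185], [0.0, 0.0, 1.0]] [[-0.00025229202742504893, -0.9656419436861329, -0.259876072278303, 0.07312299056100177], [0.9999999663510725, -0.0002279306458233216, -0.00012387684173910087, 0.001026309595790198], [6.038695324622174e-05, -0.2598760947868918, 0.965641968698403, -0.19198437653725162], [0.0, 0.0, 0.0, 1.0]]
```

View pics/top0.png

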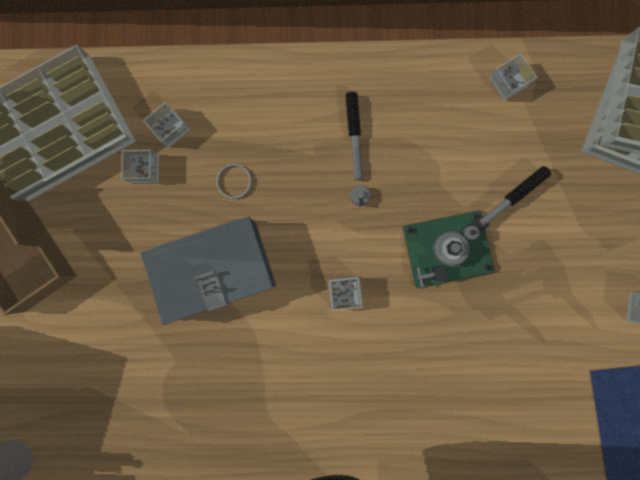

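View pics/side0.png

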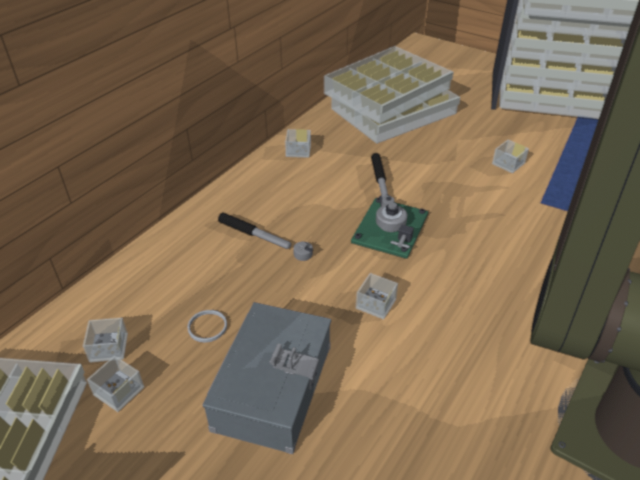

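The top view shows the case at about (142–273, 218–322), with its hasp and staple at (210, 288). The nut is at (454, 247), the bead box at (345, 293) and the ratchet at (355, 140). In the side view the hasp is at (293, 357) and the nut at (391, 208).

```bash
cat > h.py <<'E'
import numpy as np,cv2
from scipy.spatial.transform import Rotation as R
from cell import r,eyes
def q2R(q): return R.from_quat([q[1],q[2],q[3],q[0]])
def ray(c,px,pose=None):
    K=c["camera_matrix"];u=(px[0]-K[0,2])/K[0,0];v=(px[1]-K[1,2])/K[1,1]
    if "mount" in c:
        th=np.hypot(u,v);s=np.sin(th)/max(th,1e-9);d=np.array([u*s,v*s,np.cos(th)])
        T=np.eye(4);T[:3,:3]=q2R(pose["tool_rot"]).as_matrix();T[:3,3]=pose["eef_pos"];E=T@c["mount"]
    else: d=np.array([u,v,1.]);E=c["extrinsics"]
    return E[:3,3],E[:3,:3]@d
def onz(c,px,z,pose=None):
    o,d=ray(c,px,pose);return o+d*(z-o[2])/d[2]
def proj(c,p,pose=None):
    E=c.get("extrinsics")
    if "mount" in c:
        T=np.eye(4);T[:3,:3]=q2R(pose["tool_rot"]).as_matrix();T[:3,3]=pose["eef_pos"];E=T@c["mount"]
    q=np.linalg.inv(E)@np.r_[p,1];K=c["camera_matrix"]
    if "mount" in c:
        rr=np.hypot(q[0],q[1]);th=np.arctan2(rr,q[2]);x,y=q[:2]/max(rr,1e-9)*th
    else: x,y=q[:2]/q[2]
    return np.array([K[0,0]*x+K[0,2],K[1,1]*y+K[1,2]])
def tri(*rays):
    A=0;b=0
    for o,d in rays:
        d=d/np.linalg.norm(d);P=np.eye(3)-np.outer(d,d);A=A+P;b=b+P@o
    return np.linalg.solve(A,b)
def down(yaw):  # tool z down, tool x at world angle yaw ; tool y = yaw-90deg
    c,s=np.cos(yaw),np.sin(yaw);return R.from_matrix(np.array([[c,s,0],[s,-c,0],[0,0,-1.]]))
def go(p,Rt,st=None):
    st=st or r.state();R0=q2R(st["tool_rot"])
    s=R0.inv().apply(np.array(p)-st["eef_pos"])/0.08;w=(R0.inv()*Rt).as_rotvec()/np.pi
    print("slide",s.round(3).tolist(),"rot",w.round(4).tolist())
def wrist(name=None):
    st=r.state();c=eyes.camera("wrist")
    if name: cv2.imwrite(f"pics/{name}.png",c["image"][:,:,::-1])
    return st,c
def yaw(st): m=q2R(st["tool_rot"]).as_matrix();return np.arctan2(m[1,0],m[0,0])
E
python3 - <<'E'
from h import *
T=dict(np.load("top0.npz"));S=dict(np.load("side0.npz"))
im=T["image"].astype(int);hsv=cv2.cvtColor(T["image"],cv2.COLOR_RGB2HSV)
print(im[270,180],im[250,265],hsv[270,180])
m=np.zeros((480,640),np.uint8);m[205:335,130:285]=1
b=((im[:,:,2]>=im[:,:,0])&(m>0)&(im[:,:,0]>60)).astype(np.uint8)
cs,_=cv2.findContours(b,0,2);k=max(cs,key=cv2.contourArea)
ap=cv2.approxPolyDP(k,5,True)[:,0];print(ap.tolist(),cv2.minAreaRect(k))
for p in ap: print(onz(T,p,0.074)[:2].round(4))
for n,z in(("nut",.059),):
    print(tri(ray(T,(454,247)),ray(S,(391,206))).round(4), onz(T,(454,247),.061).round(4))
print("joint yaw",yaw(r.state()))
cv2.imwrite("pics/crop1.png",np.hstack([cv2.resize(T["image"][210:330,135:285],None,fx=2.6,fy=3,interpolation=2),cv2.resize(T["image"][205:295,400:500],None,fx=4,fy=4,interpolation=2)])[:,:,::-1]) if False else cv2.imwrite("pics/crop1.png",cv2.resize(T["image"][205:330,130:290],None,fx=4.8,fy=4.8,interpolation=2)[:,:,::-1])
E
```

```text
[74 81 82] [80 69 53] [94 25 82]
[[248, 218], [142, 253], [163, 323], [271, 287]] ((205.9000244140625, 270.6999816894531), (77.15956115722656, 115.10689544677734), 71.56504821777344)
[0.5907 0.1628]
[0.5312 0.351 ]
[0.4086 0.3119]
[0.469  0.1225]
[ 0.5359 -0.2001  0.0612] [ 0.5352 -0.2006  0.061 ]
joint yaw 0.28181860710022805
```

View pics/crop1.png

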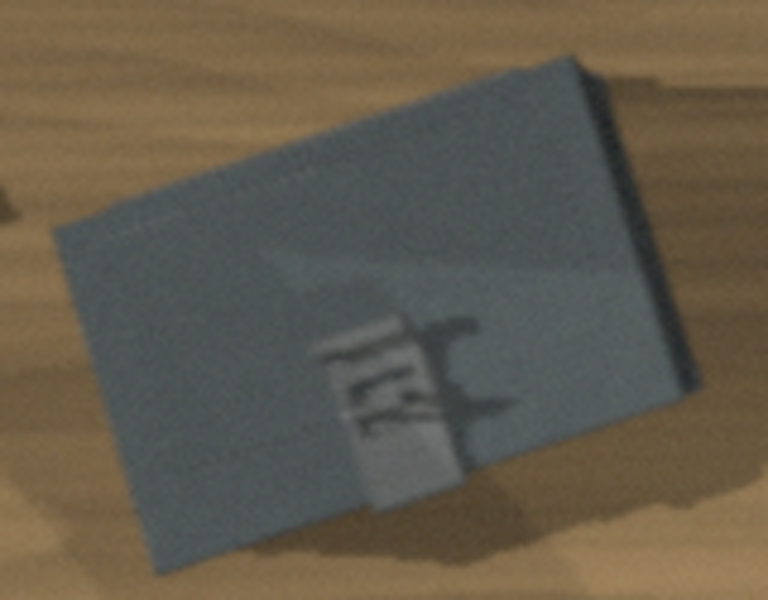

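The crop confirms the pose: the lid is yawed about 18°, the roll is at about (205, 275) and the staple legs are below it on the hasp. I'll move towards the nut first for a close look, then on to the case.

Request:
arm_command --series '[{"slide":[0.7,-0.54,-0.1],"rotation":[0,0,0],"claw":1},{"slide":[1,-0.77,-0.14],"rotation":[0,0,0],"claw":1}]'

```text
time_s: 0.4
eef_pos: [0.2412, -0.5414, 0.2043]
tool_rot: [-0.001, 0.99, 0.14, 0.0]
contact_force: [0.1, -0.6, -0.8]
opening: 0.095
grip_force: 0.0
```

Request:
arm_command --series '[{"slide":[0.7,-0.54,-0.1],"rotation":[0,0,0],"claw":1},{"slide":[1,-0.77,-0.14],"rotation":[0,0,0],"claw":1}]'

```text
time_s: 0.65
eef_pos: [0.3012, -0.4595, 0.216]
tool_rot: [-0.0, 0.99, 0.141, 0.0]
contact_force: [0.1, -0.3, -0.1]
opening: 0.095
grip_force: 0.0
```

Request:
arm_command --series '[{"slide":[0.7,-0.54,-0.1],"rotation":[0,0,0],"claw":1},{"slide":[1,-0.77,-0.14],"rotation":[0,0,0],"claw":1}]'

```text
time_s: 0.9
eef_pos: [0.3609, -0.3781, 0.2273]
tool_rot: [-0.0, 0.99, 0.141, 0.0]
contact_force: [-0.3, -0.4, -1.3]
opening: 0.0951
grip_force: 0.0
```

Request:
arm_command --series '[{"slide":[0.7,-0.54,-0.1],"rotation":[0,0,0],"claw":1},{"slide":[1,-0.77,-0.14],"rotation":[0,0,0],"claw":1}]'

```text
time_s: 1.15
eef_pos: [0.4206, -0.2967, 0.2386]
tool_rot: [0.0, 0.99, 0.141, 0.0]
contact_force: [1.0, -0.3, -0.3]
opening: 0.0952
grip_force: 0.0
```

Request:
arm_command --series '[{"slide":[0.7,-0.54,-0.1],"rotation":[0,0,0],"claw":1},{"slide":[1,-0.77,-0.14],"rotation":[0,0,0],"claw":1},{"slide":[1,-0.77,-0.14],"rotation":[0,0,0],"claw":1},{"slide":[1,-0.77,-0.14],"rotation":[0,0,0],"claw":1}]'

```text
time_s: 1.65
eef_pos: [0.4789, -0.2174, 0.2491]
tool_rot: [-0.0, 0.99, 0.141, -0.0]
contact_force: [0.1, -0.3, -0.2]
opening: 0.0949
grip_force: 0.0
```

Run:
```python
from h import *
st,c=wrist("wnut");print(st["time_s"],st["eef_pos"],yaw(st),st["qd"].round(3))
np.savez("wn.npz",image=c["image"],camera_matrix=c["camera_matrix"],mount=c["mount"],eef_pos=st["eef_pos"],tool_rot=st["tool_rot"])
p=proj(c,[.5355,-.2003,.059],st);print(p)
x,y=p.astype(int);a=c["image"][max(0,y-60):y+60,x-80:x+80];cv2.imwrite("pics/wnutc.png",cv2.resize(a,None,fx=5,fy=5,interpolation=2)[:,:,::-1])
```

```text
1.65 [ 0.47890552 -0.21743086  0.24911278] 0.28197907626529467 [-0.023 -0.002  0.001  0.002  0.001  0.001]
[316.55538817 156.9579509 ]
```

View pics/wnutc.png

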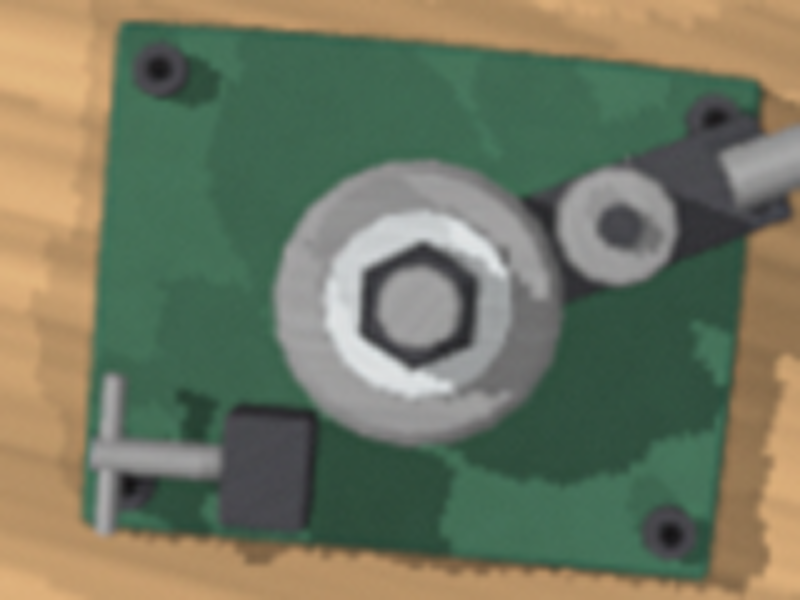

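The wrist view shows the nut as a dark hexagon centred at crop (418, 305), with a vertex close to image-up. I'll measure its centre and hexagon angle.

Run:
```python
from h import *
c=dict(np.load("wn.npz"));st=c
x,y=316,156
g=cv2.cvtColor(cv2.resize(c["image"][y-60:y+60,x-80:x+80],None,fx=5,fy=5,interpolation=cv2.INTER_CUBIC),cv2.COLOR_RGB2GRAY)
b=(g<115).astype(np.uint8);roi=np.zeros_like(b);cv2.circle(roi,(418,305),75,1,-1);b&=roi
cs,_=cv2.findContours(b,0,2);k=max(cs,key=cv2.contourArea);h=cv2.convexHull(k)
print(cv2.contourArea(h))
W=np.array([onz(c,(x-80+(p[0]+.5)/5-.5,y-60+(p[1]+.5)/5-.5),.059,st)[:2] for p in h[:,0]])
cen=cv2.minEnclosingCircle((W*1e4).astype(np.float32));print(np.array(cen[0])/1e4,cen[1]/10,"mm R (13.86)")
m=cv2.moments((W*1e4).astype(np.float32));ce=np.array([m["m10"],m["m01"]])/m["m00"]/1e4;print(ce)
# support width by angle -> flats directions minimise width
for a in range(0,60,3):
    w=[np.ptp(W@[np.cos(np.radians(a+k)),np.sin(np.radians(a+k))])for k in(0,60,120)];print(a,np.round(np.mean(w)*1e3,2),end="; ")
```

```text
11352.5
[ 0.53622573 -0.20313925] 13.267222595214843 mm R (13.86)
[ 0.5365612  -0.20324636]
0 25.71; 3 25.91; 6 26.05; 9 26.12; 12 26.12; 15 26.07; 18 25.99; 21 25.85; 24 25.67; 27 25.41; 30 25.09; 33 24.75; 36 24.4; 39 24.09; 42 23.84; 45 24.08; 48 24.44; 51 24.79; 54 25.16; 57 25.46;
```

Request:
arm_command --series '[{"slide":[0.12,-0.65,0],"rotation":[0,0,0],"claw":1},{"slide":[0.2,-1,0],"rotation":[0,0,0],"claw":1}]'

```text
time_s: 1.95
eef_pos: [0.4715, -0.1358, 0.2492]
tool_rot: [-0.0, 0.99, 0.139, -0.0]
contact_force: [-0.2, 0.3, -0.5]
opening: 0.0953
grip_force: 0.0
```

Request:
arm_command --series '[{"slide":[0.12,-0.65,0],"rotation":[0,0,0],"claw":1},{"slide":[0.2,-1,0],"rotation":[0,0,0],"claw":1}]'

```text
time_s: 2.2
eef_pos: [0.4648, -0.0542, 0.2494]
tool_rot: [-0.0, 0.99, 0.14, -0.0]
contact_force: [-0.6, 0.8, 0.9]
opening: 0.0951
grip_force: 0.0
```

Request:
arm_command --series '[{"slide":[0.12,-0.65,0],"rotation":[0,0,0],"claw":1},{"slide":[0.2,-1,0],"rotation":[0,0,0],"claw":1}]'

```text
time_s: 2.45
eef_pos: [0.4581, 0.0271, 0.2494]
tool_rot: [-0.0, 0.99, 0.14, -0.0]
contact_force: [-0.2, -0.4, -0.6]
opening: 0.0952
grip_force: 0.0
```

Request:
arm_command --series '[{"slide":[0.12,-0.65,0],"rotation":[0,0,0],"claw":1},{"slide":[0.2,-1,0],"rotation":[0,0,0],"claw":1}]'

```text
time_s: 2.7
eef_pos: [0.4514, 0.1084, 0.2494]
tool_rot: [-0.0, 0.99, 0.14, -0.0]
contact_force: [0.6, -0.4, 0.3]
opening: 0.0952
grip_force: 0.0
```

Request:
arm_command --series '[{"slide":[0.15,-0.65,0],"rotation":[0,0,0],"claw":0.7},{"slide":[0.2,-1,0],"rotation":[0,0,0],"claw":0.7},{"slide":[0.2,-1,0],"rotation":[0,0,0],"claw":0.7},{"slide":[0.2,-1,0],"rotation":[0,0,0],"claw":0.7}]'

```text
time_s: 3.2
eef_pos: [0.4451, 0.1879, 0.2493]
tool_rot: [0.0, 0.99, 0.14, -0.0]
contact_force: [0.5, -0.1, 0.1]
opening: 0.0671
grip_force: 0.0
```

Run:
```python
from h import *
st,c=wrist("whasp");print(st["time_s"],st["eef_pos"],yaw(st))
np.savez("wh.npz",image=c["image"],camera_matrix=c["camera_matrix"],mount=c["mount"],eef_pos=st["eef_pos"],tool_rot=st["tool_rot"])
print(proj(c,[.492,.2346,.086],st),proj(c,[.4352,.216,.074],st))
```

```text
3.2 [0.44513238 0.18789572 0.24934495] 0.2802989282304857
[283.50405371 159.53408568] [287.65691019 218.24868047]
```

View pics/whasp.png

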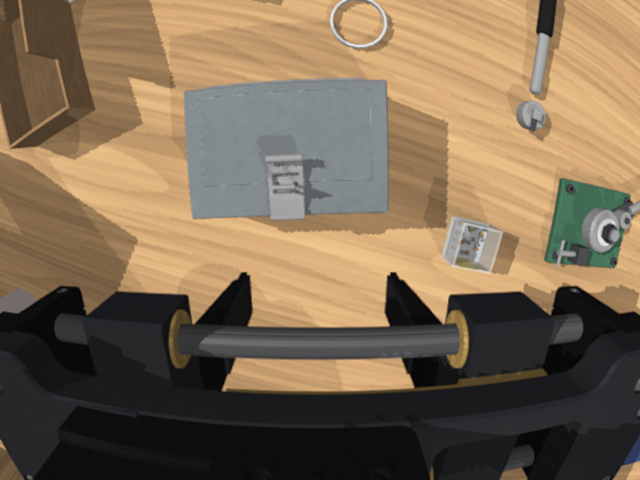

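The wrist picture shows the roll at about (284, 157), the hinge end at (288, 218), and lid corners at (185, 91), (386, 80), (387, 211) and (194, 217).

Run:
```python
from h import *
c=dict(np.load("wh.npz"));st=c
L=[onz(c,p,.074,st)[:2] for p in((185,91),(386,80),(387,211),(194,217))]
print(np.round(L,4),np.mean(L,0))
for a,b in((3,0),(2,1),(2,3),(1,0)):
    d=L[b]-L[a];print(np.linalg.norm(d).round(4),np.degrees(np.arctan2(d[1],d[0])).round(2))
tip=onz(c,(284,158),.088,st);hg=onz(c,(288,217),.074,st);print(tip,hg)
go([tip[0],tip[1],.086+.012],down(.312),r.state())
```

```text
[[0.5349 0.353 ]
 [0.5967 0.161 ]
 [0.4705 0.1213]
 [0.41   0.3118]] [0.50299014 0.23679537]
0.1316 18.28
0.1323 17.45
0.1998 107.63
0.2017 107.84
[0.49366981 0.23438077 0.088     ] [0.43653861 0.21599888 0.074     ]
slide [0.744, -0.393, 1.892] rot [0.0001, 0.0001, -0.0103]
```

Request:
arm_command --series '[{"slide":[0.74,-0.39,0.5],"rotation":[0,0,-0.0103],"claw":0.6},{"slide":[0.74,-0.39,1],"rotation":[0,0,-0.0103],"claw":0.6},{"slide":[0.74,-0.39,1],"rotation":[0,0,-0.0103],"claw":0.6}]'

```text
time_s: 3.62
eef_pos: [0.4908, 0.2336, 0.1647]
tool_rot: [0.001, 0.988, 0.156, -0.005]
contact_force: [-0.7, -0.5, -0.0]
opening: 0.057
grip_force: 0.0
```

Request:
arm_command --series '[{"slide":[0,0,0.5],"rotation":[0,0,0],"claw":0.6},{"slide":[0,0,0.97],"rotation":[0,0,0],"claw":0.6},{"slide":[0,0,0.97],"rotation":[0,0,0],"claw":0.6}]'

```text
time_s: 4.0
eef_pos: [0.4916, 0.234, 0.0908]
tool_rot: [0.001, 0.988, 0.156, -0.002]
contact_force: [-0.7, 0.2, 0.3]
opening: 0.0572
grip_force: 0.0
```

Run:
```python
from h import *
st,c=wrist();print(st["eef_pos"],yaw(st),st["opening"]);go([.4937,.2344,.090],down(.311),st)
cv2.imwrite("pics/w3.png",c["image"][100:400,150:550,::-1])
```

```text
[0.49161006 0.23395282 0.09078346] 0.3127174914659232 0.0571667046963014
slide [0.027, 0.003, 0.01] rot [0.0001, 0.0014, 0.0005]
```

View pics/w3.png

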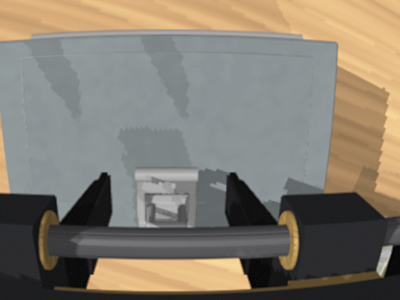

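The fingers straddle the roll (crop x 135–197), centred. I'll close on it and swing it over.

Request:
arm_command --series '[{"slide":[0.02,0,0],"rotation":[0,0,0],"claw":0.2},{"slide":[0.02,0,0],"rotation":[0,0,0],"claw":0.2},{"slide":[0.02,0,0],"rotation":[0,0,0],"claw":0.2},{"slide":[0.02,0,0],"rotation":[0,0,0],"claw":0.2}]' --newtons 8

```text
time_s: 4.55
eef_pos: [0.4948, 0.2362, 0.0924]
tool_rot: [-0.0, 0.988, 0.156, 0.0]
contact_force: [0.5, 0.5, -0.7]
opening: 0.0232
grip_force: 0.0
```

Request:
arm_command --series '[{"slide":[-0.03,0,-0.1],"rotation":[0,0,0],"claw":0.2},{"slide":[-0.08,0,-0.215],"rotation":[0,0,0],"claw":0.2},{"slide":[-0.22,0,-0.4],"rotation":[0,0,0],"claw":0.2},{"slide":[-0.4,0,-0.53],"rotation":[0,0,0],"claw":0.2},{"slide":[-0.62,0,-0.6],"rotation":[0,0,0],"claw":0.2},{"slide":[-0.77,0,-0.61],"rotation":[0,0,0],"claw":0.2}]'

```text
time_s: 5.3
eef_pos: [0.4358, 0.2171, 0.1419]
tool_rot: [-0.0, 0.988, 0.157, 0.001]
contact_force: [0.7, 0.5, -0.1]
opening: 0.0194
grip_force: 0.0
```

Request:
arm_command --series '[{"slide":[-0.22,0,0.04],"rotation":[0,0,0],"claw":0.2},{"slide":[-0.43,0,0.15],"rotation":[0,0,0],"claw":0.2},{"slide":[-0.59,0,0.31],"rotation":[0,0,0],"claw":0.2},{"slide":[-0.59,0,0.31],"rotation":[0,0,0],"claw":0.2}]'

```text
time_s: 5.8
eef_pos: [0.3898, 0.202, 0.1149]
tool_rot: [0.0, 0.988, 0.157, -0.001]
contact_force: [0.1, -0.2, 0.0]
opening: 0.0193
grip_force: 0.0
```

Run:
```python
from h import *
st,c=wrist();print(st["eef_pos"],yaw(st),st["opening"])
s=eyes.camera("side")["image"]
a=cv2.resize(s[270:470,190:390],(500,500))
cv2.imwrite("pics/w4.png",np.hstack([a,cv2.resize(c["image"][100:400,150:450],(300,500))])[:,:,::-1])
```

```text
[0.38977217 0.20204401 0.11489619] 0.314299628642964 0.019272608537173518
```

View pics/w4.png

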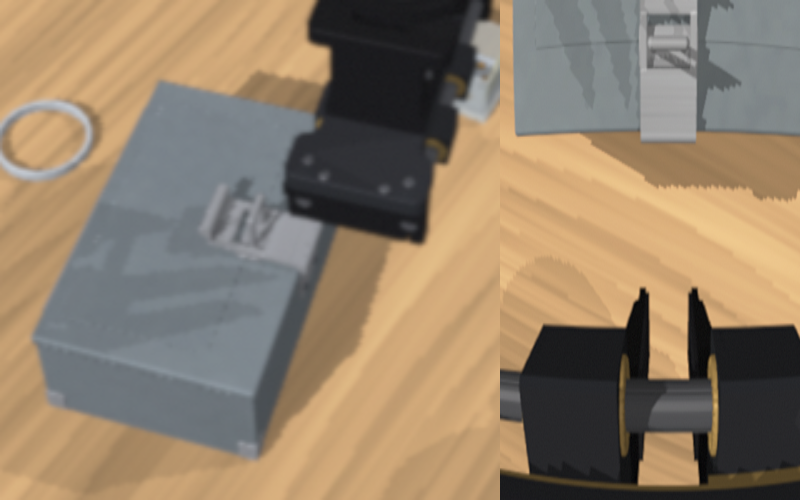

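The hasp did not come along: it still lies on the lid, at crop (235, 225). The opening closed to 19 mm, so the fingers passed over it. I'll check the roll's position across the views.

Run:
```python
from h import *
T=dict(np.load("top0.npz"));S=dict(np.load("side0.npz"));W=dict(np.load("wh.npz"))
P={"w3":({"eef_pos":np.array([.49161,.23395,.09078]),"tool_rot":[0.001,.988,.156,-.002]},(316,272))}
st,c=wrist()
a=ray(T,(205.4,275.4));b=ray(W,(284,157),W);d=ray(W|{},(316,272),P["w3"][0]);e=ray(W,(150+667-500-0+ -0,100),st) if 0 else None
s=(190+213/2.5,270+215/2.5);f=ray(S,s)
print("side px",s,"top+side",tri(a,f),"top+wrist",tri(a,b),"w+w3",tri(b,d),"all",tri(a,b,d,f))
for q in([.4937,.2344,.086],[.4937,.2344,.076]): print(proj(S,q),proj(T,q),proj(W,q,W),proj(W,q,P["w3"][0]))
print("fingertip proj w3",[proj(W,np.array([.49161,.23395,.0798])+k*.0286*np.array([.309,-.951,0]),P["w3"][0]) for k in(-1,1)])
print(eyes.camera("side")["image"].shape)
```

```text
side px (275.2, 356.0) top+side [0.49186168 0.23565069 0.0851533 ] top+wrist [0.49239426 0.23555418 0.08115334] w+w3 [0.49444968 0.23485135 0.08785865] all [0.49291642 0.23510797 0.08410773]
[275.62292869 354.63385695] [205.5557711  273.65934649] [284.17848482 157.8809808 ] [316.78603208 272.17311056]
[275.96368206 358.72870984] [207.0974167  273.55661762] [285.09531385 157.47871876] [316.8250559  266.33519118]
fingertip proj w3 [array([267.42860554, 271.83380389]), array([365.50794508, 271.70445018])]
(480, 640, 3)
```

The roll's position agrees, so the fingertips were just too high. I'll redo the grasp about 5 mm lower.

Request:
arm_command --series '[{"slide":[0,0,-0.5],"rotation":[0,0,0],"claw":0.6},{"slide":[0.5,0,-0.5],"rotation":[0,0,0],"claw":0.6},{"slide":[1,0,-0.5],"rotation":[0,0,0],"claw":0.6},{"slide":[1,0,-0.5],"rotation":[0,0,0],"claw":0.6}]'

```text
time_s: 6.5
eef_pos: [0.4694, 0.2278, 0.1563]
tool_rot: [-0.0, 0.988, 0.156, 0.0]
contact_force: [0.4, 0.3, -1.1]
opening: 0.0531
grip_force: 0.0
```

Request:
arm_command --series '[{"slide":[0.35,0,0.4],"rotation":[0,0,0],"claw":0.6},{"slide":[0.35,0,0.8],"rotation":[0,0,0],"claw":0.6},{"slide":[0.35,0,0.84],"rotation":[0,0,0],"claw":0.6},{"slide":[0.35,0,0.84],"rotation":[0,0,0],"claw":0.6},{"slide":[0.35,0,0.84],"rotation":[0,0,0],"claw":0.6}]'

```text
time_s: 7.12
eef_pos: [0.4948, 0.2363, 0.0908]
tool_rot: [-0.0, 0.988, 0.156, 0.002]
contact_force: [-0.6, -1.0, 0.2]
opening: 0.057
grip_force: 0.0
```

Run:
```python
from h import *
st=r.state();print(st["eef_pos"],st["contact_force"],st["opening"]);go([.4925,.2350,.0865],down(.311),st)
```

```text
[0.49482082 0.23627834 0.09081295] [-0.58787687 -1.04406032  0.1840066 ] 0.056986523564218315
slide [-0.033, 0.006, 0.054] rot [-0.0, -0.001, 0.001]
```

Request:
arm_command --series '[{"slide":[-0.03,0,0.055],"rotation":[0,0,0],"claw":0.6},{"slide":[-0.03,0,0.055],"rotation":[0,0,0],"claw":0.6}]'

```text
time_s: 7.38
eef_pos: [0.4913, 0.2351, 0.0845]
tool_rot: [-0.0, 0.988, 0.156, 0.0]
contact_force: [0.3, -0.2, -1.2]
opening: 0.057
grip_force: 0.0
```

Request:
arm_command --series '[{"slide":[0,0,0],"rotation":[0,0,0],"claw":0.2},{"slide":[0,0,0],"rotation":[0,0,0],"claw":0.2},{"slide":[0,0,0],"rotation":[0,0,0],"claw":0.2},{"slide":[0,0,0],"rotation":[0,0,0],"claw":0.2}]' --newtons 12

```text
time_s: 7.88
eef_pos: [0.4916, 0.2351, 0.0844]
tool_rot: [0.0, 0.988, 0.156, -0.0]
contact_force: [0.5, -0.5, 0.1]
opening: 0.0228
grip_force: 0.0
```

Still closed on nothing, so I need to look.

Run:
```python
from h import *
st,c=wrist();print(st["eef_pos"],st["opening"])
s=eyes.camera("side");a=cv2.resize(s["image"][300:420,210:350],(467,400))
print(proj(s,st["eef_pos"]),proj(s,st["eef_pos"]-[0,0,.011]),proj(c,st["eef_pos"]-[0,0,.011],st))
cv2.imwrite("pics/w5.png",np.hstack([a,cv2.resize(c["image"][200:350,260:380],(320,400))])[:,:,::-1])
```

```text
[0.4916118  0.23513336 0.08436329] 0.022766726922456456
[276.49939435 356.27054391] [276.86692091 360.75929867] [316.4641118  271.95532439]
```

View pics/w5.png

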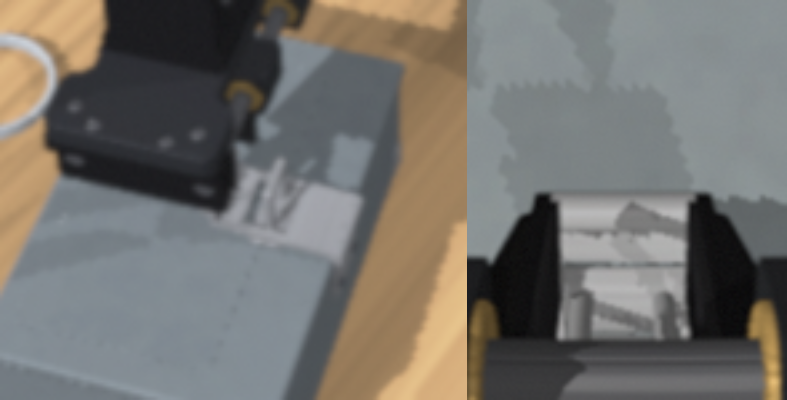

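The fingers appear to rest against both sides of the strap (crop x 557–690). I'll let the grip settle and read it again.

Request:
arm_command --series '[{"slide":[0,0,0],"rotation":[0,0,0],"claw":0},{"slide":[0,0,0],"rotation":[0,0,0],"claw":0},{"slide":[0,0,0],"rotation":[0,0,0],"claw":0},{"slide":[0,0,0],"rotation":[0,0,0],"claw":0}]' --newtons 12

```text
time_s: 8.48
eef_pos: [0.4916, 0.2351, 0.0844]
tool_rot: [0.0, 0.988, 0.156, 0.0]
contact_force: [0.3, -0.6, 1.6]
opening: 0.0005
grip_force: 0.0
```

Run:
```python
from h import *
st,c=wrist();print(st["eef_pos"],st["opening"],st["grip_force"])
p=c["image"][200:350,260:380];q=cv2.imread("pics/w5.png")[:,467:,::-1]
print(np.abs(cv2.resize(p,(320,400)).astype(int)-q).mean())
W=dict(np.load("wh.npz"));w=W["image"][140:225,255:325]
cv2.imwrite("pics/w6.png",np.hstack([cv2.resize(p,(320,400)),cv2.resize(w,(330,400))])[:,:,::-1])
```

```text
[0.49158222 0.23512578 0.08437333] 0.00045365698282990235 0.0
28.006802083333334
```

View pics/w6.png

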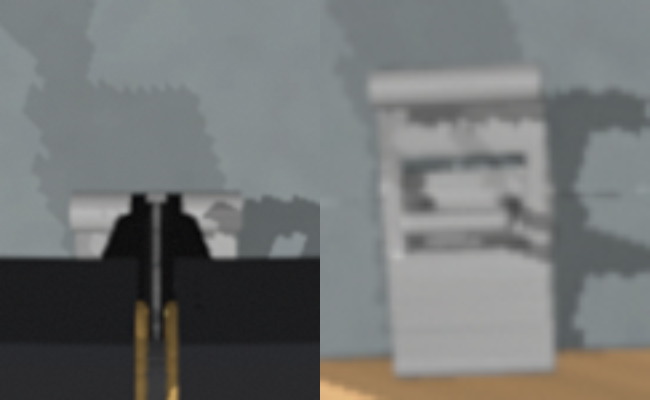

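The closed fingers hide the roll without touching it. The finger gap in the image also puts the tips nearer the camera than stated, so the real fingertips seem to sit well above the nominal point. I'll open and feel downwards in small steps.

Request:
arm_command --series '[{"slide":[0,0,-0.1],"rotation":[0,0,0],"claw":0.6},{"slide":[0,0,-0.1],"rotation":[0,0,0],"claw":0.6},{"slide":[0,0,-0.1],"rotation":[0,0,0],"claw":0.6},{"slide":[0,0,-0.1],"rotation":[0,0,0],"claw":0.6},{"slide":[0,0,-0.1],"rotation":[0,0,0],"claw":0.6},{"slide":[0,0,0],"rotation":[0,0,0],"claw":0.6},{"slide":[0,0,0.03],"rotation":[0,0,0],"claw":0.6},{"slide":[0,0,0.06],"rotation":[0,0,0],"claw":0.6},{"slide":[0,0,0.06],"rotation":[0,0,0],"claw":0.6}]'

```text
time_s: 9.65
eef_pos: [0.4914, 0.2351, 0.0792]
tool_rot: [0.0, 0.988, 0.156, -0.0]
contact_force: [0.4, 0.1, -0.2]
opening: 0.0571
grip_force: 0.0
```

Run:
```python
from h import *
st,c=wrist("w7");print(st["eef_pos"],st["contact_force"],st["opening"])
s=eyes.camera("side");t=eyes.camera("top");cv2.imwrite("pics/s7.png",s["image"][:,:,::-1]);cv2.imwrite("pics/t7.png",t["image"][:,:,::-1])
# finger inner edges: dark pixels along rows
g=c["image"].max(2)
for row in range(245,320,6):
    d=np.where(g[row,200:450]<60)[0]+200
    l=d[d<316];rr=d[d>316];print(row,l.max() if len(l) else None,rr.min() if len(rr) else None)
y0=st["eef_pos"]
for z in(.011,-.008,-.03):
  for x in(-.01,0,.01):
    M=q2R(st["tool_rot"]).as_matrix();print(z,x,[proj(c,y0+M@[x,k*st["opening"]/2,z],st).round(0).tolist() for k in(-1,1)])
```

```text
[0.49138728 0.23507671 0.07921323] [ 0.36108937  0.11136435 -0.15054215] 0.05705450747519099
245 None None
251 None None
257 None None
263 None None
269 None None
275 257 380
281 259 377
287 259 377
293 260 377
299 260 376
305 261 375
311 261 375
317 259 377
0.011 -0.01 [[268.0, 288.0], [365.0, 288.0]]
0.011 0 [[268.0, 272.0], [365.0, 272.0]]
0.011 0.01 [[267.0, 255.0], [366.0, 255.0]]
-0.008 -0.01 [[264.0, 301.0], [369.0, 301.0]]
-0.008 0 [[263.0, 284.0], [370.0, 284.0]]
-0.008 0.01 [[262.0, 266.0], [370.0, 266.0]]
-0.03 -0.01 [[258.0, 319.0], [374.0, 319.0]]
-0.03 0 [[257.0, 301.0], [376.0, 301.0]]
-0.03 0.01 [[256.0, 281.0], [377.0, 281.0]]
```

No contact yet, and the image geometry puts the fingertips about 30 mm behind nominal. I'll go down further in short calls.

Request:
arm_command --series '[{"slide":[0,0,0.05],"rotation":[0,0,0],"claw":0.6},{"slide":[0,0,0.1],"rotation":[0,0,0],"claw":0.6},{"slide":[0,0,0.1],"rotation":[0,0,0],"claw":0.6}]'

```text
time_s: 10.18
eef_pos: [0.4911, 0.235, 0.0709]
tool_rot: [0.0, 0.988, 0.156, -0.001]
contact_force: [0.8, 0.2, -0.8]
opening: 0.057
grip_force: 0.0
```

Request:
arm_command --series '[{"slide":[0,0,0.04],"rotation":[0,0,0],"claw":0.6},{"slide":[0,0,0.06],"rotation":[0,0,0],"claw":0.6}]'

```text
time_s: 10.42
eef_pos: [0.4915, 0.2351, 0.0665]
tool_rot: [0.0, 0.988, 0.156, -0.0]
contact_force: [-0.8, 0.1, 0.1]
opening: 0.057
grip_force: 0.0
```

Run:
```python
from h import *
st,c=wrist();print(st["eef_pos"],st["contact_force"],st["opening"])
s=eyes.camera("side")["image"];t=eyes.camera("top")["image"]
cv2.imwrite("pics/w8.png",np.hstack([cv2.resize(s[290:410,210:350],(400,400)),cv2.resize(c["image"][200:350,240:400],(400,400))])[:,:,::-1])
```

```text
[0.49146386 0.23510484 0.0665033 ] [-0.79181459  0.09215997  0.107984  ] 0.0569562914052477
```

View pics/w8.png

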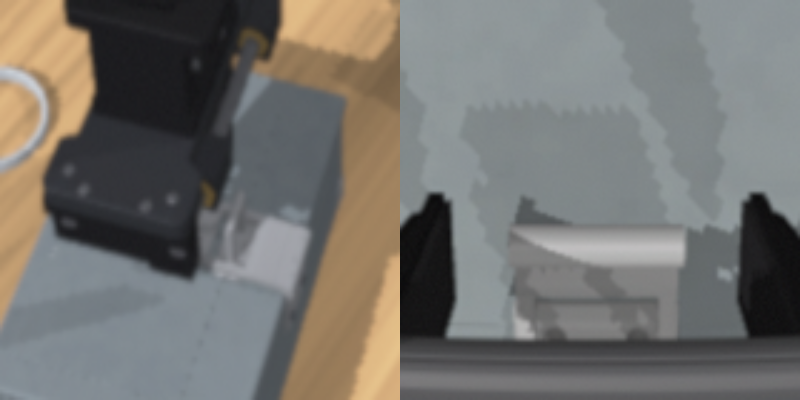

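My picture budget is now used: the wrist view shows the fingers straddling the roll but still short of it, so from here I work by numbers. I'll feel down to the lid in 2 mm rows.

Request:
arm_command --series '[{"slide":[0,0,0.03],"rotation":[0,0,0],"claw":0.6},{"slide":[0,0,0.05],"rotation":[0,0,0],"claw":0.6},{"slide":[0,0,0.05],"rotation":[0,0,0],"claw":0.6}]'

```text
time_s: 10.95
eef_pos: [0.4914, 0.2351, 0.0625]
tool_rot: [0.0, 0.988, 0.156, -0.0]
contact_force: [0.1, -0.9, 0.2]
opening: 0.0568
grip_force: 0.0
```

Request:
arm_command --series '[{"slide":[0,0,0.03],"rotation":[0,0,0],"claw":0.6},{"slide":[0,0,0.05],"rotation":[0,0,0],"claw":0.6}]'

```text
time_s: 11.2
eef_pos: [0.4915, 0.2351, 0.0586]
tool_rot: [0.0, 0.988, 0.156, -0.0]
contact_force: [0.1, 0.6, -0.0]
opening: 0.0572
grip_force: 0.0
```

Request:
arm_command --series '[{"slide":[0,0,0],"rotation":[0,0,0],"claw":0.25},{"slide":[0,0,0],"rotation":[0,0,0],"claw":0.25},{"slide":[0,0,0],"rotation":[0,0,0],"claw":0.25},{"slide":[0,0,0],"rotation":[0,0,0],"claw":0.25},{"slide":[0,0,0],"rotation":[0,0,0],"claw":0.25}]' --newtons 12

```text
time_s: 11.82
eef_pos: [0.4916, 0.2352, 0.0588]
tool_rot: [-0.0, 0.988, 0.156, 0.0]
contact_force: [-0.4, -0.0, 0.3]
opening: 0.0337
grip_force: 12.0
```

Gripped the hasp at 33.7 mm and 12 N. Now I'll swing it.

Request:
arm_command --series '[{"slide":[-0.02,0,-0.1],"rotation":[0,0,0],"claw":0.25},{"slide":[-0.08,0,-0.215],"rotation":[0,0,0],"claw":0.25},{"slide":[-0.22,0,-0.4],"rotation":[0,0,0],"claw":0.25},{"slide":[-0.4,0,-0.53],"rotation":[0,0,0],"claw":0.25},{"slide":[-0.62,0,-0.6],"rotation":[0,0,0],"claw":0.25},{"slide":[-0.77,0,-0.61],"rotation":[0,0,0],"claw":0.25}]'

```text
time_s: 12.58
eef_pos: [0.4328, 0.2162, 0.1085]
tool_rot: [-0.0, 0.988, 0.156, 0.001]
contact_force: [1.5, 1.6, -2.3]
opening: 0.0334
grip_force: 12.0
```

Request:
arm_command --series '[{"slide":[-0.22,0,0.04],"rotation":[0,0,0],"claw":0.25},{"slide":[-0.43,0,0.15],"rotation":[0,0,0],"claw":0.25},{"slide":[-0.59,0,0.31],"rotation":[0,0,0],"claw":0.25},{"slide":[-0.59,0,0.31],"rotation":[0,0,0],"claw":0.25}]'

```text
time_s: 13.08
eef_pos: [0.3863, 0.2012, 0.082]
tool_rot: [-0.0, 0.988, 0.156, -0.001]
contact_force: [-4.1, 0.9, 1.9]
opening: 0.0339
grip_force: 12.0
```

The grip held through the whole swing, so the hasp is at about 2.3 rad. Next I release it, rise, and go to the staple at (0.467, 0.227).

Request:
arm_command --series '[{"slide":[0,0,0],"rotation":[0,0,0],"claw":0.55},{"slide":[0,0,0],"rotation":[0,0,0],"claw":0.55},{"slide":[0,0,0],"rotation":[0,0,0],"claw":0.55},{"slide":[0,0,-0.5],"rotation":[0,0,0],"claw":0.55},{"slide":[0,0,-0.9],"rotation":[0,0,0],"claw":0.55},{"slide":[0.5,0,-0.9],"rotation":[0,0,0],"claw":0.55},{"slide":[1,0,-0.9],"rotation":[0,0,0],"claw":0.55},{"slide":[1,0,-0.9],"rotation":[0,0,0],"claw":0.55}]'

```text
time_s: 14.08
eef_pos: [0.4659, 0.2265, 0.1546]
tool_rot: [0.0, 0.988, 0.156, -0.0]
contact_force: [0.1, -0.6, -0.7]
opening: 0.0522
grip_force: 0.0
```

Run:
```python
from h import *
st,c=wrist("w9");print(st["eef_pos"],st["opening"]);go([.4668,.2267,.060],down(.311),st)
hsv=cv2.cvtColor(c["image"],cv2.COLOR_RGB2HSV)
np.savez("w9.npz",image=c["image"],camera_matrix=c["camera_matrix"],mount=c["mount"],eef_pos=st["eef_pos"],tool_rot=st["tool_rot"])
print("exp staple top px",proj(c,[.4668,.2267,.102],st),"roll0",proj(c,[.4925,.235,.086],st))
a=c["image"].astype(int);b=a.min(2)>150
n,l,s,ce=cv2.connectedComponentsWithStats(b.astype(np.uint8))
for i in range(1,n):
    if s[i,4]>25 and 200<ce[i][0]<450: print(s[i],ce[i].round(1))
```

```text
[0.46590579 0.22652829 0.15456561] 0.05224343061191459
slide [0.012, 0.001, 1.182] rot [0.0001, 0.0002, 0.0009]
exp staple top px [316.88355531 250.13824832] roll0 [316.96518761 207.26484408]
[374   0  70  59 676] [410.5  32.2]
[212  99 212   5 370] [315.5 100.6]
[294 229  48  22 681] [315.6 237.3]
[296 278  44   5 167] [318.9 279.5]
[ 295  284   46   42 1172] [318.4 299. ]
[295 360  46   3 123] [319.1 360.9]
```

Run:
```python
from h import *
c=dict(np.load("w9.npz"))
for n,p in dict(hinge=[.436,.2165,.074],stbase=[.4668,.2267,.074],tip23=[.391,.202,.112],tip0=[.4925,.235,.086]).items(): print(n,proj(c,p,c).round(1))
print(onz(c,(316,229),.074,c),onz(c,(316,251),.074,c))
g=cv2.cvtColor(c["image"],cv2.COLOR_RGB2GRAY)
for row in range(222,330,6): print(row,g[row,284:352:4].tolist())
```

```text
hinge [317.3 279.7]
stbase [317.  239.7]
tip23 [317.2 357. ]
tip0 [317.  207.3]
[0.47447841 0.22997618 0.074     ] [0.45803117 0.22467313 0.074     ]
222 [145, 145, 143, 132, 133, 145, 144, 143, 145, 129, 138, 142, 142, 141, 142, 142, 144]
228 [144, 144, 145, 144, 139, 146, 151, 151, 152, 150, 142, 142, 151, 149, 151, 144, 143]
234 [146, 146, 147, 180, 179, 162, 181, 179, 179, 180, 173, 162, 179, 180, 181, 142, 142]
240 [143, 146, 144, 175, 174, 122, 86, 127, 157, 173, 174, 133, 81, 122, 160, 104, 132]
246 [143, 145, 141, 172, 168, 174, 165, 165, 165, 164, 163, 164, 141, 171, 142, 100, 100]
252 [144, 144, 144, 142, 142, 141, 142, 141, 141, 140, 139, 138, 139, 119, 101, 100, 102]
258 [144, 145, 145, 144, 142, 142, 143, 143, 143, 142, 140, 139, 142, 143, 143, 142, 141]
264 [145, 145, 145, 145, 145, 143, 144, 146, 144, 142, 141, 141, 141, 139, 141, 141, 140]
270 [135, 129, 128, 128, 138, 138, 137, 141, 145, 142, 141, 142, 143, 141, 140, 140, 141]
276 [133, 133, 123, 124, 128, 129, 130, 128, 129, 129, 138, 137, 137, 137, 131, 130, 130]
282 [205, 202, 200, 166, 135, 135, 135, 135, 136, 135, 135, 135, 151, 152, 144, 141, 137]
288 [202, 209, 207, 174, 149, 150, 151, 152, 153, 153, 154, 154, 154, 155, 193, 196, 194]
294 [192, 191, 191, 164, 153, 153, 154, 154, 155, 156, 157, 157, 158, 158, 195, 206, 205]
300 [193, 191, 190, 159, 154, 154, 156, 155, 156, 156, 157, 156, 156, 156, 197, 212, 211]
306 [194, 194, 195, 163, 158, 157, 158, 159, 160, 160, 159, 159, 161, 161, 179, 200, 208]
312 [178, 180, 187, 158, 157, 196, 196, 198, 198, 198, 198, 197, 196, 157, 176, 194, 194]
318 [182, 180, 180, 156, 152, 178, 179, 193, 194, 195, 194, 195, 197, 156, 173, 199, 198]
324 [195, 195, 194, 155, 165, 182, 179, 178, 180, 179, 183, 190, 195, 157, 168, 196, 196]
```

The staple's base plate is at the predicted spot and the hasp stands in front, with its slot at row 312 and below. Next I descend and grip the staple.

Request:
arm_command --series '[{"slide":[0.01,0,0.5],"rotation":[0,0,0],"claw":0.55},{"slide":[0.01,0,0.9],"rotation":[0,0,0],"claw":0.5},{"slide":[0.01,0,0.9],"rotation":[0,0,0],"claw":0.5}]'

```text
time_s: 14.5
eef_pos: [0.4617, 0.2253, 0.0798]
tool_rot: [0.001, 0.988, 0.156, -0.003]
contact_force: [0.8, -0.6, -0.4]
opening: 0.0478
grip_force: 0.0
```

Request:
arm_command --series '[{"slide":[0,0,0.14],"rotation":[0,0,0],"claw":0.5},{"slide":[0,0,0.28],"rotation":[0,0,0],"claw":0.5},{"slide":[0,0,0.28],"rotation":[0,0,0],"claw":0.5},{"slide":[0,0,0.28],"rotation":[0,0,0],"claw":0.1},{"slide":[0,0,0.28],"rotation":[0,0,0],"claw":0.1},{"slide":[0,0,0.28],"rotation":[0,0,0],"claw":0.1},{"slide":[0,0,0.28],"rotation":[0,0,0],"claw":0.1},{"slide":[0,0,0.28],"rotation":[0,0,0],"claw":0.1}]' --newtons 18

```text
time_s: 15.5
eef_pos: [0.4652, 0.2267, 0.0608]
tool_rot: [-0.0, 0.988, 0.156, 0.0]
contact_force: [-0.4, 0.9, 2.5]
opening: 0.0225
grip_force: 18.0
```

Gripped the staple at 22.5 mm. Now the lid arc.

Request:
arm_command --series '[{"slide":[0.065,0,-0.18],"rotation":[0,0,0],"claw":0.1},{"slide":[0.155,0,-0.355],"rotation":[0,0,0],"claw":0.1},{"slide":[0.27,0,-0.51],"rotation":[0,0,0],"claw":0.1},{"slide":[0.41,0,-0.65],"rotation":[0,0,0],"claw":0.1},{"slide":[0.565,0,-0.76],"rotation":[0,0,0],"claw":0.1},{"slide":[0.74,0,-0.85],"rotation":[0,0,0],"claw":0.1},{"slide":[0.92,0,-0.915],"rotation":[0,0,0],"claw":0.1}]'

```text
time_s: 16.38
eef_pos: [0.5358, 0.2494, 0.1349]
tool_rot: [0.0, 0.988, 0.156, -0.0]
contact_force: [-3.3, -1.9, -2.0]
opening: 0.0223
grip_force: 18.0
```

Request:
arm_command --series '[{"slide":[0.19,0,-0.035],"rotation":[0,0,0],"claw":0.1},{"slide":[0.385,0,-0.04],"rotation":[0,0,0],"claw":0.1},{"slide":[0.58,0,-0.02],"rotation":[0,0,0],"claw":0.1},{"slide":[0.765,0,0.035],"rotation":[0,0,0],"claw":0.1},{"slide":[0.94,0,0.11],"rotation":[0,0,0],"claw":0.1},{"slide":[0.98,0,0.135],"rotation":[0,0,0],"claw":0.1},{"slide":[0.98,0,0.135],"rotation":[0,0,0],"claw":0.1}]'

```text
time_s: 17.25
eef_pos: [0.6144, 0.2747, 0.1259]
tool_rot: [-0.001, 0.988, 0.156, 0.005]
contact_force: [3.1, 0.7, 5.0]
opening: 0.0218
grip_force: 18.0
```

The lid is at about 1.83 rad and still gripped. I'll release it, back off to the rear, rise, and return to a viewing pose over the case.

Request:
arm_command --series '[{"slide":[0,0,0],"rotation":[0,0,0],"claw":0.6},{"slide":[0,0,0],"rotation":[0,0,0],"claw":0.6},{"slide":[0,0,0],"rotation":[0,0,0],"claw":0.6},{"slide":[0,0,0],"rotation":[0,0,0],"claw":0.6},{"slide":[0.3,0,0],"rotation":[0,0,0],"claw":0.6},{"slide":[0.6,0,0],"rotation":[0,0,0],"claw":0.6},{"slide":[0.6,0,-0.5],"rotation":[0,0,0],"claw":0.6},{"slide":[0.6,0,-1],"rotation":[0,0,0],"claw":0.6}]'

```text
time_s: 18.25
eef_pos: [0.6548, 0.2881, 0.2023]
tool_rot: [0.0, 0.988, 0.156, -0.001]
contact_force: [0.6, -0.8, 0.5]
opening: 0.0572
grip_force: 0.0
```

Request:
arm_command --series '[{"slide":[0,0,-0.7],"rotation":[0,0,0],"claw":0.6},{"slide":[-0.1,0,-0.8],"rotation":[0,0,0],"claw":0.6},{"slide":[-0.7,0,-0.8],"rotation":[0,0,0],"claw":0.6},{"slide":[-1,0,-0.8],"rotation":[0,0,0],"claw":0.6}]'

```text
time_s: 18.75
eef_pos: [0.577, 0.263, 0.2655]
tool_rot: [0.0, 0.988, 0.157, -0.001]
contact_force: [0.2, 0.1, -0.5]
opening: 0.0572
grip_force: 0.0
```

Request:
arm_command --series '[{"slide":[-0.7,0,0],"rotation":[0,0,0],"claw":0.6},{"slide":[-1,0,0],"rotation":[0,0,0],"claw":0.6}]'

```text
time_s: 19.0
eef_pos: [0.5002, 0.238, 0.2652]
tool_rot: [0.0, 0.988, 0.157, -0.001]
contact_force: [0.4, -0.7, 1.1]
opening: 0.0571
grip_force: 0.0
```

Request:
arm_command --series '[{"slide":[-0.7,0,0],"rotation":[0,0,0],"claw":0.6},{"slide":[-0.8,0,0],"rotation":[0,0,0],"claw":0.6},{"slide":[-0.8,0,0],"rotation":[0,0,0],"claw":0.6},{"slide":[-0.8,0,0],"rotation":[0,0,0],"claw":0.6}]'

```text
time_s: 19.5
eef_pos: [0.443, 0.2193, 0.2666]
tool_rot: [0.0, 0.988, 0.156, 0.0]
contact_force: [-0.2, -0.7, 0.1]
opening: 0.0572
grip_force: 0.0
```

Run:
```python
from h import *
st,c=wrist("w10");print(st["time_s"],st["eef_pos"],st["joints"].round(2))
np.savez("w10.npz",image=c["image"],camera_matrix=c["camera_matrix"],mount=c["mount"],eef_pos=st["eef_pos"],tool_rot=st["tool_rot"])
ce=np.array([.500,.2375]);X=np.array([.952,.306]);Y=np.array([-.306,.952])
for k in(-58,0,58): print(k,proj(c,[*(ce+Y*k/1e3),.056],st).round(1),proj(c,[*(ce+Y*k/1e3),.018],st).round(1))
t=eyes.camera("top");np.savez("t10.npz",**t)
g=cv2.cvtColor(c["image"],cv2.COLOR_RGB2GRAY)
x0,y0=200,80
print(cv2.resize(g[y0:220,x0:400],(50,35),interpolation=cv2.INTER_AREA).tolist())
```

```text
19.5 [0.44297099 0.21925939 0.26662186] [ 0.35 -0.26  1.9  -0.    1.51  1.61]
-58 [371.1 156.4] [366.6 155.3]
0 [317.5 155.7] [317.6 154.7]
58 [263.9 156.2] [268.5 155. ]
[[149, 187, 185, 105, 89, 89, 90, 90, 89, 89, 89, 89, 89, 90, 90, 89, 89, 89, 89, 89, 89, 89, 89, 89, 89, 89, 89, 88, 88, 88, 89, 89, 89, 89, 88, 88, 88, 88, 88, 88, 89, 88, 88, 89, 89, 89, 89, 89, 89, 88], [152, 166, 189, 168, 96, 89, 89, 90, 90, 90, 90, 89, 90, 89, 89, 89, 89, 89, 89, 89, 89, 89, 89, 89, 88, 89, 89, 88, 87, 88, 88, 88, 88, 88, 88, 88, 87, 87, 87, 87, 87, 88, 88, 88, 89, 88, 89, 89, 89, 89], [209, 205, 198, 196, 159, 91, 89, 90, 90, 90, 89, 89, 90, 90, 89, 89, 88, 89, 89, 89, 89, 90, 90, 90, 89, 89, 88, 88, 88, 89, 89, 89, 88, 89, 88, 87, 87, 87, 86, 86, 86, 86, 87, 87, 87, 88, 88, 89, 89, 89], [226, 221, 210, 206, 202, 145, 95, 93, 94, 96, 107, 120, 123, 125, 127, 130, 132, 134, 136, 136, 137, 138, 138, 138, 138, 138, 139, 139, 139, 139, 140, 140, 140, 139, 139, 138, 138, 137, 136, 135, 134, 134, 132, 129, 127, 124, 121, 118, 113, 95], [216, 213, 206, 210, 212, 210, 168, 140, 117, 106, 110, 119, 1
[... 6012 characters left out ...]
, 83, 89, 89, 94, 97, 100, 103, 103, 103, 103, 103, 102, 102, 102, 102, 102, 102, 102, 101, 101, 101, 102, 102, 102, 101, 101, 100, 101, 101, 100, 100, 100, 100, 100, 100, 100, 99, 100, 100, 100], [223, 224, 224, 224, 223, 222, 213, 167, 162, 166, 165, 166, 166, 168, 169, 170, 167, 158, 157, 147, 146, 144, 143, 143, 144, 142, 144, 148, 149, 148, 148, 149, 149, 152, 155, 156, 155, 154, 154, 153, 154, 153, 153, 153, 152, 152, 150, 150, 149, 150], [207, 212, 217, 219, 223, 224, 224, 224, 224, 224, 222, 220, 218, 217, 218, 219, 217, 192, 168, 159, 158, 155, 154, 155, 156, 162, 168, 171, 173, 173, 173, 175, 175, 167, 160, 164, 166, 167, 167, 167, 166, 166, 167, 168, 168, 167, 166, 164, 164, 166]]
```

The lid is open. The three sockets show clearly: the slim one in the +58 mm pocket, and the two large ones in the middle and -58 mm pockets. Next I measure their centres and the square drive recesses.

Run:
```python
from h import *
c=dict(np.load("w10.npz"));st=c
f=4;x0,y0=230,120
im=cv2.resize(c["image"][y0:190,x0:400],None,fx=f,fy=f,interpolation=cv2.INTER_CUBIC);g=cv2.cvtColor(im,cv2.COLOR_RGB2GRAY)
b=(g>110).astype(np.uint8);b[:, :0]=0
cs,hi=cv2.findContours(b,cv2.RETR_CCOMP,cv2.CHAIN_APPROX_NONE)
P=lambda p:onz(c,(x0+(p[0]+.5)/f-.5,y0+(p[1]+.5)/f-.5),.056,st)[:2]
for i,k in enumerate(cs):
    if hi[0][i][3]>=0 or cv2.contourArea(k)<1500 or cv2.contourArea(k)>12000: continue
    (cx,cy),rad=cv2.minEnclosingCircle(k);w=P((cx,cy))
    print("socket px",x0+cx/f,y0+cy/f,"R",rad/f,"world",w.round(4),"diam",np.linalg.norm(P((cx+rad,cy))-P((cx-rad,cy))).round(4))
    m=np.zeros_like(b);cv2.circle(m,(int(cx),int(cy)),int(rad*.72),1,-1)
    h=((g<165)&(m>0)).astype(np.uint8);hc,_=cv2.findContours(h,0,1)
    q=max(hc,key=cv2.contourArea);W=np.array([P(p) for p in cv2.convexHull(q)[:,0]])
    r_=cv2.minAreaRect((W*1e4).astype(np.float32));print("  hole",np.array(r_[0]).round(1)/1e4,np.array(r_[1])/10,r_[2])
    for a in range(0,90,6):
        d=np.radians(a);print(a,round((np.ptp(W@[np.cos(d),np.sin(d)])+np.ptp(W@[-np.sin(d),np.cos(d)]))*500,2),end="; ")
    print()
```

```text
socket px 264.4827995300293 154.88945770263672 R 12.62210464477539 world [0.484 0.293] diam 0.0277
  hole [0.48371 0.29376] [13.29638977 13.04801636] 76.43609619140625
0 15.04; 6 15.69; 12 16.16; 18 16.51; 24 16.87; 30 17.05; 36 17.04; 42 16.84; 48 16.51; 54 16.01; 60 15.34; 66 14.57; 72 13.69; 78 13.33; 84 14.23;
```

Run:
```python
from h import *
c=dict(np.load("w10.npz"));st=c
f=4;x0,y0=230,120
im=cv2.resize(c["image"][y0:190,x0:400],None,fx=f,fy=f,interpolation=cv2.INTER_CUBIC);g=cv2.cvtColor(im,cv2.COLOR_RGB2GRAY)
b=(g>120).astype(np.uint8)
cs,hi=cv2.findContours(b,cv2.RETR_CCOMP,cv2.CHAIN_APPROX_NONE)
P=lambda p:onz(c,(x0+(p[0]+.5)/f-.5,y0+(p[1]+.5)/f-.5),.056,st)[:2]
for i,k in enumerate(cs):
    (cx,cy),rad=cv2.minEnclosingCircle(k)
    if hi[0][i][3]>=0 or not 40<rad<85: continue
    print("px",x0+cx/f,y0+cy/f,"R",rad/f,"world",P((cx,cy)).round(4),"diam",np.linalg.norm(P((cx+rad,cy))-P((cx-rad,cy))).round(4))
    m=np.zeros_like(b);cv2.circle(m,(int(cx),int(cy)),int(rad*.65),1,-1)
    h=((g<168)&(m>0)).astype(np.uint8);hc,_=cv2.findContours(h,0,1)
    q=max(hc,key=cv2.contourArea);W=np.array([P(p) for p in cv2.convexHull(q)[:,0]])
    r_=cv2.minAreaRect((W*1e4).astype(np.float32));print("  hole",np.array(r_[0]).round(1)/1e4,np.array(r_[1]).round()/10,r_[2])
    print({a:round((np.ptp(W@[np.cos(np.radians(a)),np.sin(np.radians(a))])+np.ptp(W@[-np.sin(np.radians(a)),np.cos(np.radians(a))]))*500,2) for a in range(0,90,5)})
```

```text
px 264.18997955322266 154.71420669555664 R 12.276277542114258 world [0.4841 0.2934] diam 0.0269
  hole [0.48369 0.29379] [13.5 13.3] 76.48006439208984
{0: np.float64(15.0), 5: np.float64(15.44), 10: np.float64(15.76), 15: np.float64(15.97), 20: np.float64(16.22), 25: np.float64(16.45), 30: np.float64(16.55), 35: np.float64(16.53), 40: np.float64(16.49), 45: np.float64(16.34), 50: np.float64(16.09), 55: np.float64(15.71), 60: np.float64(15.21), 65: np.float64(14.67), 70: np.float64(14.06), 75: np.float64(13.41), 80: np.float64(13.8), 85: np.float64(14.45)}
px 370.6969299316406 153.5945053100586 R 17.60927391052246 world [0.5208 0.1842] diam 0.0386
  hole [0.52091 0.18199] [12.8 13.1] 38.648006439208984
{0: np.float64(16.58), 5: np.float64(16.39), 10: np.float64(16.07), 15: np.float64(15.62), 20: np.float64(15.09), 25: np.float64(14.56), 30: np.float64(13.92), 35: np.float64(13.17), 40: np.float64(13.18), 45: np.float64(13.87), 50: np.float64(14.56), 55: np.float64(15.16), 60: np.float64(15.65), 65: np.float64(16.03), 70: np.float64(16.36), 75: np.float64(16.56), 80: np.float64(16.64), 85: np.float64(16.65)}
px 319.03873443603516 154.33074951171875 R 16.322406768798828 world [0.5022 0.2369] diam 0.0351
  hole [0.50218 0.23652] [13.  13.4] 57.43977737426758
{0: np.float64(16.83), 5: np.float64(17.0), 10: np.float64(17.05), 15: np.float64(16.97), 20: np.float64(16.83), 25: np.float64(16.67), 30: np.float64(16.38), 35: np.float64(15.97), 40: np.float64(15.43), 45: np.float64(14.79), 50: np.float64(14.15), 55: np.float64(13.49), 60: np.float64(13.41), 65: np.float64(14.16), 70: np.float64(14.92), 75: np.float64(15.57), 80: np.float64(16.1), 85: np.float64(16.52)}
```

M (the middle socket) is at (0.502, 0.2366) with its square at 57°, and R is at (0.521, 0.182) with its square at 38°. The nut's flat is at 42°. I'll pick M first.

Run:
```python
from h import *
go([.5019,.2375,.0116],down(.312))
```

```text
slide [0.772, 0.011, 3.187] rot [0.0, 0.0001, 0.0006]
```

Request:
arm_command --series '[{"slide":[0.4,0.01,0.4],"rotation":[0,0,0],"claw":0.49},{"slide":[0.77,0.01,1],"rotation":[0,0,0],"claw":0.49},{"slide":[0.77,0.01,1],"rotation":[0,0,0],"claw":0.49}]'

```text
time_s: 19.98
eef_pos: [0.4995, 0.2366, 0.181]
tool_rot: [0.001, 0.988, 0.156, -0.005]
contact_force: [0.1, -0.1, 0.0]
opening: 0.0469
grip_force: 0.0
```

Request:
arm_command --series '[{"slide":[0,0,0.5],"rotation":[0,0,0],"claw":0.49},{"slide":[0,0,1],"rotation":[0,0,0],"claw":0.49},{"slide":[0,0,1],"rotation":[0,0,0],"claw":0.49}]'

```text
time_s: 20.35
eef_pos: [0.499, 0.2367, 0.1049]
tool_rot: [0.0, 0.988, 0.156, -0.003]
contact_force: [-0.2, 0.1, -0.4]
opening: 0.0464
grip_force: 0.0
```

Request:
arm_command --series '[{"slide":[0,0,0.3],"rotation":[0,0,0],"claw":0.49},{"slide":[0,0,0.6],"rotation":[0,0,0],"claw":0.49},{"slide":[0,0,0.6],"rotation":[0,0,0],"claw":0.49}]'

```text
time_s: 20.72
eef_pos: [0.5011, 0.2375, 0.0599]
tool_rot: [-0.0, 0.988, 0.156, -0.0]
contact_force: [1.0, -0.8, 0.1]
opening: 0.0469
grip_force: 0.0
```

Run:
```python
from h import *
st,c=wrist();print(st["eef_pos"],st["contact_force"],st["opening"]);go([.5019,.2375,.0116],down(.312),st)
g=cv2.cvtColor(c["image"],cv2.COLOR_RGB2GRAY)
print("exp",proj(c,[.5022,.2366,.056],st),proj(c,[.5022,.2366,.006],st))
for row in range(230,320,8): print(row,g[row,270:370:5].tolist())
```

```text
[0.50114014 0.23745333 0.05991445] [ 1.01878977 -0.7909056   0.11890118] 0.04688048374922519
slide [0.009, 0.002, 0.604] rot [-0.0, 0.0, 0.0007]
exp [318.43590699 274.98168848] [318.39682279 249.84577047]
230 [41, 39, 38, 38, 40, 39, 25, 91, 158, 151, 135, 120, 108, 44, 42, 43, 43, 42, 41, 41]
238 [41, 41, 38, 38, 30, 37, 178, 164, 155, 147, 135, 116, 104, 105, 98, 40, 41, 43, 42, 42]
246 [40, 42, 41, 37, 25, 180, 207, 162, 206, 211, 203, 185, 131, 121, 104, 32, 33, 32, 32, 39]
254 [27, 32, 38, 33, 47, 205, 223, 220, 223, 223, 223, 221, 219, 214, 160, 108, 31, 32, 31, 32]
262 [25, 28, 27, 28, 188, 221, 221, 218, 223, 225, 140, 222, 219, 214, 220, 160, 23, 33, 31, 30]
270 [27, 27, 28, 27, 225, 222, 223, 218, 133, 140, 137, 134, 214, 216, 220, 225, 80, 28, 26, 27]
278 [27, 26, 26, 23, 225, 226, 224, 209, 102, 134, 132, 155, 163, 212, 221, 224, 77, 27, 27, 31]
286 [29, 26, 27, 26, 112, 227, 225, 219, 221, 110, 171, 158, 155, 155, 157, 157, 24, 25, 27, 33]
294 [30, 37, 36, 28, 26, 61, 226, 219, 220, 224, 222, 191, 155, 156, 132, 35, 27, 26, 27, 36]
302 [30, 35, 37, 36, 36, 35, 36, 34, 106, 164, 168, 119, 48, 35, 36, 36, 36, 35, 37, 41]
310 [29, 36, 35, 35, 36, 36, 36, 36, 37, 38, 36, 36, 36, 36, 35, 37, 36, 36, 36, 24]
318 [31, 36, 34, 35, 37, 37, 36, 34, 36, 36, 36, 36, 36, 35, 35, 35, 36, 36, 35, 34]
```

The socket is centred between the fingers (columns 290–350). I'll descend and grip.

Request:
arm_command --series '[{"slide":[0.01,0,0.3],"rotation":[0,0,0],"claw":0.49},{"slide":[0.01,0,0.6],"rotation":[0,0,0],"claw":0.49},{"slide":[0.01,0,0.6],"rotation":[0,0,0],"claw":0.49},{"slide":[0.01,0,0.6],"rotation":[0,0,0],"claw":0.25},{"slide":[0.01,0,0.6],"rotation":[0,0,0],"claw":0.25},{"slide":[0.01,0,0.6],"rotation":[0,0,0],"claw":0.25}]' --newtons 25

```text
time_s: 21.52
eef_pos: [0.5034, 0.2381, 0.013]
tool_rot: [-0.0, 0.988, 0.156, 0.002]
contact_force: [-1.2, -0.5, 6.5]
opening: 0.0347
grip_force: 25.0
```

Run:
```python
from h import *
st=r.state();print(st["eef_pos"],yaw(st),st["opening"],st["grip_force"],st["contact_force"])
R0=q2R(st["tool_rot"]);
for y in(2.7,32.7): go([.5363,-.2022,.15],down(np.radians(y)),st)
print((R0.inv().apply(np.array([.5363,-.2022,.15])-st["eef_pos"])/.08))
```

```text
[0.50342022 0.23812874 0.0130283 ] 0.3141577028319236 0.034666835657655826 25.001513063907623 [-1.15130756 -0.53513283  6.49937576]
slide [-1.304, 5.362, -1.717] rot [-0.0002, -0.0012, 0.085]
slide [-1.304, 5.362, -1.717] rot [0.0001, -0.0012, -0.0817]
[-1.30363528  5.36170537 -1.71704182]
```

Gripped M at 34.7 mm, with the socket's bottom about 7 mm below the TCP. I'll lift out, carry it towards the nut, and re-measure the nut from the same relative viewpoint.

Request:
arm_command --series '[{"slide":[0,0,-0.3],"rotation":[0,0,0],"claw":0.25},{"slide":[0,0,-0.7],"rotation":[0,0,0],"claw":0.25},{"slide":[0,0,-1],"rotation":[0,0,0],"claw":0.25}]'

```text
time_s: 21.9
eef_pos: [0.5017, 0.2376, 0.0919]
tool_rot: [-0.0, 0.988, 0.156, 0.0]
contact_force: [0.2, 0.5, -2.1]
opening: 0.0348
grip_force: 25.0
```

Request:
arm_command --series '[{"slide":[0,0,-0.7],"rotation":[0,0,0],"claw":0.25},{"slide":[0,0.5,-0.9],"rotation":[0,0,0],"claw":0.25},{"slide":[0,1,-0.9],"rotation":[0,0,0],"claw":0.25}]'

```text
time_s: 22.28
eef_pos: [0.5277, 0.1613, 0.1654]
tool_rot: [-0.0, 0.988, 0.157, 0.002]
contact_force: [0.7, 0.0, -2.9]
opening: 0.0345
grip_force: 25.0
```

Request:
arm_command --series '[{"slide":[-0.3,0.65,0],"rotation":[0,0,0],"claw":0.25},{"slide":[-0.45,1,0],"rotation":[0,0,0],"claw":0.25}]'

```text
time_s: 22.52
eef_pos: [0.5161, 0.0722, 0.1624]
tool_rot: [0.0, 0.988, 0.156, -0.0]
contact_force: [0.7, -0.2, -2.3]
opening: 0.0343
grip_force: 25.0
```

Request:
arm_command --series '[{"slide":[-0.3,0.65,0],"rotation":[0,0,0],"claw":0.25},{"slide":[-0.45,1,0],"rotation":[0,0,0],"claw":0.25}]'

```text
time_s: 22.78
eef_pos: [0.5065, -0.0149, 0.1624]
tool_rot: [0.0, 0.988, 0.156, -0.0]
contact_force: [0.1, 0.2, -1.8]
opening: 0.0347
grip_force: 25.0
```

Request:
arm_command --series '[{"slide":[-0.3,0.65,0],"rotation":[0,0,0],"claw":0.25},{"slide":[-0.45,1,0],"rotation":[0,0,0],"claw":0.25}]'

```text
time_s: 23.02
eef_pos: [0.4969, -0.1021, 0.1624]
tool_rot: [-0.0, 0.988, 0.156, -0.0]
contact_force: [0.4, 0.5, -2.5]
opening: 0.0342
grip_force: 25.0
```

Request:
arm_command --series '[{"slide":[-0.3,0.65,0],"rotation":[0,0,0],"claw":0.25},{"slide":[-0.7,1,0],"rotation":[0,0,0],"claw":0.25},{"slide":[-0.7,1.0,0],"rotation":[0,0,0],"claw":0.25}]'

```text
time_s: 23.4
eef_pos: [0.468, -0.1953, 0.1623]
tool_rot: [-0.0, 0.988, 0.154, -0.0]
contact_force: [0.6, 1.1, -1.8]
opening: 0.0347
grip_force: 25.0
```

Request:
arm_command --series '[{"slide":[0,0.36,0],"rotation":[0,0,0],"claw":0.25},{"slide":[0,0.36,0],"rotation":[0,0,0],"claw":0.25},{"slide":[0,0.36,0],"rotation":[0,0,0],"claw":0.25},{"slide":[0,0.36,0],"rotation":[0,0,0],"claw":0.25}]'

```text
time_s: 23.9
eef_pos: [0.4782, -0.2199, 0.1625]
tool_rot: [-0.0, 0.988, 0.157, -0.0]
contact_force: [-0.0, -0.4, -1.7]
opening: 0.0345
grip_force: 25.0
```

```bash
cat > nut.py <<'E'
from h import *
st,c=wrist();print(st["time_s"],st["eef_pos"],yaw(st),st["opening"],st["contact_force"].round(1))
np.savez("wn2.npz",image=c["image"],camera_matrix=c["camera_matrix"],mount=c["mount"],eef_pos=st["eef_pos"],tool_rot=st["tool_rot"])
p=proj(c,[.5364,-.2030,.059],st);print(p)
x,y=p.round().astype(int);f=5
g=cv2.cvtColor(cv2.resize(c["image"][y-40:y+40,x-50:x+50],None,fx=f,fy=f,interpolation=cv2.INTER_CUBIC),cv2.COLOR_RGB2GRAY)
b=(g<115).astype(np.uint8);roi=np.zeros_like(b);cv2.circle(roi,(250,200),115,1,-1);b&=roi
n,l,s,ce=cv2.connectedComponentsWithStats(b)
i=min((i for i in range(1,n) if s[i,4]>1500),key=lambda i:np.hypot(*(s[i,:2]+s[i,2:4]/2-[250,200])))
k=max(cv2.findContours((l==i).astype(np.uint8),0,1)[0],key=cv2.contourArea);h=cv2.convexHull(k)
W=np.array([onz(c,(x-50+(q[0]+.5)/f-.5,y-40+(q[1]+.5)/f-.5),.059,st)[:2] for q in h[:,0]])
m=cv2.moments((W*1e4).astype(np.float32));print("nut",np.array([m["m10"],m["m01"]])/m["m00"]/1e4,cv2.minEnclosingCircle((W*1e4).astype(np.float32)))
w={a:round(np.mean([np.ptp(W@[np.cos(np.radians(a+k)),np.sin(np.radians(a+k))])for k in(0,60,120)])*1e3,2) for a in range(0,60,2)}
print(sorted(w.items(),key=lambda t:t[1])[:5])
E
python3 nut.py
```

```text
23.9 [ 0.47816694 -0.21987701  0.16251507] 0.31528674433889603 0.0345014713698401 [-0.  -0.4 -1.7]
[319.53936963 159.18255723]
nut [ 0.53654504 -0.20316781] ((5365.0576171875, -2030.517578125), 132.0034637451172)
[(42, np.float64(23.5)), (40, np.float64(23.59)), (44, np.float64(23.73)), (38, np.float64(23.85)), (46, np.float64(24.0))]
```

The nut is confirmed at (0.5365, -0.2032), flat about 41.5°. Now I check how the socket sits in the hand, from its drive face.

```bash
cat > hand.py <<'E'
from h import *
import sys
c=dict(np.load(sys.argv[1]));st=c;zt=float(sys.argv[2])+c["eef_pos"][2]
f=4;x0,y0=255,240
g=cv2.cvtColor(cv2.resize(c["image"][y0:340,x0:385],None,fx=f,fy=f,interpolation=cv2.INTER_CUBIC),cv2.COLOR_RGB2GRAY)
M=q2R(st["tool_rot"]);P=lambda p:M.inv().apply(onz(c,(x0+(p[0]+.5)/f-.5,y0+(p[1]+.5)/f-.5),zt,st)-st["eef_pos"])[:2]*1e3
print(cv2.resize(g,(26,20),interpolation=cv2.INTER_AREA))
b=(g>120).astype(np.uint8);k=max(cv2.findContours(b,0,1)[0],key=cv2.contourArea)
(cx,cy),rad=cv2.minEnclosingCircle(k);print("ring px",x0+cx/f,y0+cy/f,rad/f,"tool mm",P((cx,cy)),"diam",np.linalg.norm(P((cx+rad,cy))-P((cx-rad,cy))))
print("axis px",proj(c,st["eef_pos"]+[0,0,zt-st["eef_pos"][2]],st))
E
python3 hand.py wn2.npz 0.043
```

```text
[[188 180 181 183 183 183 183 185 187 187 186 182 178 174 173 174 175 174
  175 176 176 175 175 177 178 178]
 [199 195 184 182 181 182 184 184 184 185 186 180 172 173 181 181 178 177
  178 177 177 178 178 178 178 178]
 [192 195 196 187 184 184 183 182 183 168 136 120 108  99  97 126 178 187
  184 181 180 181 181 180 180 180]
 [192 190 190 190 185 181 183 185 155 126 120 116 107  97  88  79  90 166
  189 189 189 186 184 183 184 184]
 [199 197 195 192 190 184 175 162 132 124 119 115 105  97  87  79  78  93
  183 191 190 190 190 190 188 187]
 [198 198 198 198 198 195 178 139 130 122 118 114 104  96  87  79  78  78
  135 192 193 193 192 192 191 190]
 [191 194 197 183 121 190 178 132 128 129 144 150 141 133 124 103  79  78
  100 190 146 138 194 195 195 195]
 [181 180 180 105  16  93 145 124 141 144 127 120 114 106  95  98  92  84
   82 155  30  39 183 193 193 195]
 [183 182  82  18  18  76 107 139 127 145 161 165 159 155 143 120  92  88
   84 129  20  16  35 159 193 195]
 [192 136  17  15  19  64  98 151 168 168 172 175 172 172 168 154 133 110
   88  99  23  17  15  53 183 189]
 [184  40 
[... 515 characters left out ...]
20  14  12  11  12]
 [ 11  12  16  20  24 102 123 121 116  84  77  88 102  84  73  72  98 122
  131 132  61  19  17  12  12  11]
 [ 11  11  15  19  21  94 123 121 120 113  83  80  80  74  74  87 113 118
  116 104  44  17  18  12  12  11]
 [ 34  33  34  34  33  61  84  84  84  83  77  65  63  62  68  83  83  82
   82  74  44  40  41  40  41  42]
 [ 50  50  50  53  65  71  71  71  71  70  70  70  70  70  70  70  70  70
   71  71  71  71  72  72  72  73]
 [ 53  53  60  79  82  81  81  81  80  80  80  80  80  80  80  80  80  80
   80  80  81  81  82  82  83  83]]
ring px 319.875 271.625 72.17277526855469 tool mm [19.76379547  1.56557309] diam 62.19442101722945
axis px [315.86975925 313.02463363]
```

The socket sits centred in the hand, with its ring centre at the axis pixel (~318, 312). I'll approach the nut with the first hexagon candidate, tool yaw 2.3°.

Run:
```python
from h import *
go([.5364,-.2021,.086],down(np.radians(2.3)))
```

```text
slide [0.761, 0.013, 0.958] rot [-0.0001, 0.0001, 0.0876]
```

Request:
arm_command --series '[{"slide":[0.4,0.01,0],"rotation":[0,0,0.045],"claw":0.25},{"slide":[0.76,0.013,0.3],"rotation":[0,0,0.0876],"claw":0.25},{"slide":[0.76,0.013,0.8],"rotation":[0,0,0.0876],"claw":0.25},{"slide":[0.76,0.013,0.95],"rotation":[0,0,0.0876],"claw":0.25},{"slide":[0.76,0.013,0.95],"rotation":[0,0,0.0876],"claw":0.25},{"slide":[0.76,0.013,0.95],"rotation":[0,0,0.0876],"claw":0.25}]'

```text
time_s: 24.7
eef_pos: [0.5374, -0.2037, 0.0887]
tool_rot: [0.001, 1.0, 0.019, 0.001]
contact_force: [-0.1, -0.5, -1.7]
opening: 0.0346
grip_force: 25.0
```

Run:
```python
from h import *
st=r.state();print(st["eef_pos"],np.degrees(yaw(st)),st["contact_force"],st["torque"])
go([.5364,-.2021,.066],down(np.radians(2.3)),st)
```

```text
[ 0.53737549 -0.20371655  0.08873322] 2.217054391295722 [-0.11505626 -0.47545326 -1.70541124] [ 0.10090978 -0.04354502 -0.02162112]
slide [-0.012, -0.021, 0.284] rot [0.0005, -0.0009, -0.0005]
```

Request:
arm_command --series '[{"slide":[-0.012,-0.02,0.1],"rotation":[0,0,0],"claw":0.25},{"slide":[-0.012,-0.02,0.2],"rotation":[0,0,0],"claw":0.25},{"slide":[-0.012,-0.02,0.25],"rotation":[0,0,0],"claw":0.25},{"slide":[-0.012,-0.02,0.25],"rotation":[0,0,0],"claw":0.25}]'

```text
time_s: 25.2
eef_pos: [0.5353, -0.2015, 0.0665]
tool_rot: [-0.0, 1.0, 0.019, -0.0]
contact_force: [0.7, 0.4, -2.0]
opening: 0.0348
grip_force: 25.0
```

Request:
arm_command --series '[{"slide":[0,0,0.03],"rotation":[0,0,0],"claw":0.25},{"slide":[0,0,0.06],"rotation":[0,0,0],"claw":0.25},{"slide":[0,0,0.06],"rotation":[0,0,0],"claw":0.25}]'

```text
time_s: 25.58
eef_pos: [0.5362, -0.2018, 0.0656]
tool_rot: [0.0, 1.0, 0.02, 0.0]
contact_force: [-5.3, 3.5, 13.7]
opening: 0.0341
grip_force: 25.0
```

The socket stopped at 0.0656, exactly the nut-top height, with 14 N. I'll sweep its yaw under light pressure through the second candidate.

Request:
arm_command --series '[{"slide":[0,0,0],"rotation":[0,0,0.03],"claw":0.25},{"slide":[0,0,0],"rotation":[0,0,0],"claw":0.25},{"slide":[0,0,0],"rotation":[0,0,-0.035],"claw":0.25},{"slide":[0,0,0],"rotation":[0,0,-0.065],"claw":0.25},{"slide":[0,0,0],"rotation":[0,0,-0.095],"claw":0.25},{"slide":[0,0,0],"rotation":[0,0,-0.125],"claw":0.25},{"slide":[0,0,0],"rotation":[0,0,-0.15],"claw":0.25},{"slide":[0,0,0],"rotation":[0,0,-0.167],"claw":0.25},{"slide":[0,0,0],"rotation":[0,0,-0.167],"claw":0.25}]'

```text
time_s: 26.7
eef_pos: [0.5383, -0.2024, 0.0658]
tool_rot: [0.002, 0.961, 0.278, 0.003]
contact_force: [-0.1, 1.1, 9.1]
opening: 0.0344
grip_force: 25.0
```

Run:
```python
from h import *
st=r.state();print(st["eef_pos"],np.degrees(yaw(st)),st["contact_force"],st["torque"],st["opening"])
go([.5362,-.2021,.064],down(np.radians(32.3)),st)
```

```text
[ 0.53826071 -0.20241824  0.06576069] 32.2933650315467 [-0.05198184  1.13654043  9.13836661] [ 0.3686662   0.02549257 -0.01936508] 0.03442626543528349
slide [-0.02, -0.017, 0.022] rot [0.0016, -0.0013, -0.0]
```

Still on top, and drifted 2 mm in x. I'll correct and wobble around the centre at this yaw.

Request:
arm_command --series '[{"slide":[-0.02,-0.017,0.02],"rotation":[0,0,0],"claw":0.25},{"slide":[-0.02,-0.017,0.03],"rotation":[0,0,0],"claw":0.25},{"slide":[0,-0.017,0.03],"rotation":[0,0,0],"claw":0.25},{"slide":[-0.02,0.003,0.03],"rotation":[0,0,0.01],"claw":0.25},{"slide":[-0.04,-0.017,0.03],"rotation":[0,0,0.02],"claw":0.25},{"slide":[-0.02,-0.04,0.03],"rotation":[0,0,0],"claw":0.25},{"slide":[0,-0.017,0.03],"rotation":[0,0,-0.02],"claw":0.25},{"slide":[-0.02,0.003,0.03],"rotation":[0,0,-0.02],"claw":0.25},{"slide":[-0.02,-0.017,0.03],"rotation":[0,0,0],"claw":0.25},{"slide":[-0.02,-0.017,0.03],"rotation":[0,0,0],"claw":0.25}]'

```text
time_s: 27.95
eef_pos: [0.5378, -0.2028, 0.0656]
tool_rot: [0.003, 0.961, 0.278, 0.004]
contact_force: [0.0, 1.4, 15.8]
opening: 0.0346
grip_force: 25.0
```

```bash
python3 - <<'E'
from h import *
st,c=wrist();print(st["eef_pos"],np.degrees(yaw(st)),st["contact_force"],st["torque"],st["opening"])
np.savez("wn3.npz",image=c["image"],camera_matrix=c["camera_matrix"],mount=c["mount"],eef_pos=st["eef_pos"],tool_rot=st["tool_rot"])
E
python3 hand.py wn3.npz 0.043
```

```text
[ 0.53776514 -0.20279303  0.06556382] 32.26551806181585 [ 0.04075151  1.44109515 15.84984051] [0.49856592 0.07918687 0.04488378] 0.034558751748773646
[[ 94  96  98 149 175 166 154 154 188 214 214 215 215 212 209 180 156 170
  169 156 117  58  57 131 139 163]
 [ 94  94 110 175 170 163 156 208 218 217 214 200 190 193 209 214 199 160
  171 171 137  78  70 141 171 166]
 [ 95  95 132 172 170 166 187 217 215 168 144 128 119 111 110 140 211 193
  167 171 158 105  88 161 170 156]
 [ 94  95 147 173 170 171 214 212 162 130 127 126 118 110 101  90  95 198
  160 164 170 116  87 170 169 133]
 [ 94  94 156 175 176 182 227 176 134 129 127 125 117 110 101  90  81  95
  136 141 150 116  79 168 168 129]
 [ 94  94 152 171 170 193 225 143 133 128 127 124 116 109 100  91  80  77
  107 120 117 111  67 145 167 163]
 [ 71  88 136 159 107 184 202 136 132 135 150 153 146 141 132 111  83  77
   85 118  92  78  76  92 158 168]
 [ 45  46  99  98  17  91 162 137 145 153 135 129 123 117 107 112 111  92
   78 100  27  23  71  76  85 119]
 [ 45  45  28  18  19  74 129 142 131 150 167 170 163 160 149 129  98  96
   8
[... 675 characters left out ...]
  16  16]
 [ 16  16  18  22  22 101 121 119 114  82  76  86 100  82  79 131 150 167
  166 155  61  28  25  16  16  16]
 [ 15  16  21  20  19  94 121 119 118 110  81  79  77  71  74 137 162 167
  167 147  49  27  26  17  16  15]
 [ 33  39  47  45  43  67  86  86  86  85  79  67  65  64  69  99 110 109
  108  97  50  46  47  45  46  47]
 [ 49  60  76  76  75  75  75  75  75  75  74  74  74  74  74  74  74  75
   75  75  75  75  75  76  76  76]
 [ 52  52  75  92  91  90  90  89  89  89  88  88  88  88  88  88  88  88
   88  89  89  90  90  91  92  92]]
ring px 314.75 281.1560707092285 59.161434173583984 tool mm [15.13155478 -0.63457472] diam 51.24358464682687
axis px [316.72263134 311.96477509]
```

```bash
cat > rel.py <<'E'
from h import *
import sys
from scipy.optimize import least_squares
c=dict(np.load(sys.argv[1]));st=c;zb=c["eef_pos"][2]-float(sys.argv[2])
g=cv2.GaussianBlur(cv2.cvtColor(c["image"],cv2.COLOR_RGB2GRAY),(0,0),.7).astype(np.float32);M=q2R(st["tool_rot"]).as_matrix()
e=st["eef_pos"]
def prof(a,z,rs):
    px=[proj(c,np.r_[(e+M@np.array([np.cos(a)*q,np.sin(a)*q,0]))[:2],z],st) for q in rs]
    return cv2.remap(g,np.float32([p[0] for p in px])[None],np.float32([p[1] for p in px])[None],1)[0]
def fit(z,R,s,lo,hi):
    rs=np.arange(lo,hi,.00025);P=[]
    for a in np.radians(np.arange(-60,61,5)):
        v=s*np.gradient(prof(a,z,rs));i=v.argmax()
        if v[i]>1.2 and 0<i<len(rs)-1: P.append([np.cos(a)*rs[i],np.sin(a)*rs[i]])
    P=np.array(P);res=least_squares(lambda q:np.hypot(*(P-q).T)-R,[0,0],loss="soft_l1",f_scale=.0003)
    print(len(P),"centre tool mm",(res.x*1e3).round(2),"resid",(np.hypot(*(P-res.x).T)*1e3-R*1e3).round(1).tolist());return res.x
n=fit(.045,.020,-1,.0165,.0245)
s=fit(zb,.0175,1,.0145,.0205)
print("nut rel. socket, tool mm",((n-s)*1e3).round(2))
E
python3 rel.py wn3.npz 0.007
```

```text
25 centre tool mm [-1.64 -1.01] resid [-0.2, -0.3, 0.1, 0.0, -0.1, -0.2, 0.2, 0.4, -0.2, 0.1, -0.0, 0.3, 0.2, -0.3, 0.1, -0.1, 0.1, -0.1, -0.1, -0.1, -0.1, 0.1, -0.2, 0.0, -0.0]
25 centre tool mm [-2.26  0.9 ] resid [-0.0, -0.2, -0.1, 0.0, 0.1, 0.4, 0.4, -0.1, -0.3, -0.1, 0.1, 0.1, 0.0, -0.0, -0.1, 0.0, -0.1, 0.0, 0.1, -0.0, 0.0, -0.1, 0.2, -0.0, 0.0]
nut rel. socket, tool mm [ 0.61 -1.91]
```

The rim and washer fits are clean (residuals ≤0.4 mm): the nut lies (+0.6, -1.9) mm from the socket in tool axes. I'll lift, shift, and press again.

Request:
arm_command --series '[{"slide":[0,0,-0.13],"rotation":[0,0,0],"claw":0.25},{"slide":[0.008,-0.024,-0.13],"rotation":[0,0,0],"claw":0.25},{"slide":[0.008,-0.024,-0.13],"rotation":[0,0,0],"claw":0.25}]'

```text
time_s: 28.38
eef_pos: [0.5334, -0.1998, 0.0706]
tool_rot: [0.001, 0.961, 0.278, 0.001]
contact_force: [0.1, -1.6, 3.8]
opening: 0.0344
grip_force: 25.0
```

```bash
python3 - <<'E'
from h import *
st,c=wrist();print(st["eef_pos"],np.degrees(yaw(st)),st["contact_force"])
np.savez("wn4.npz",image=c["image"],camera_matrix=c["camera_matrix"],mount=c["mount"],eef_pos=st["eef_pos"],tool_rot=st["tool_rot"])
E
python3 rel.py wn4.npz 0.007
```

```text
[ 0.5333692  -0.19979817  0.07056585] 32.3007147164058 [ 0.07827441 -1.61398835  3.80897602]
23 centre tool mm [0.45 3.88] resid [-0.4, -0.1, -0.1, 0.1, 0.4, -0.2, 0.0, 0.2, 0.1, 0.0, -0.3, 0.1, -0.0, -0.1, 0.1, -0.0, 0.2, 0.1, -0.2, -0.2, 0.1, -0.1, -0.0]
24 centre tool mm [-0.13  2.89] resid [0.1, 0.0, -0.1, -0.3, -0.7, -0.8, -1.0, -1.2, 0.3, 0.4, 0.1, 0.1, 0.1, 0.1, 0.6, 1.1, 1.3, 1.1, 0.1, -0.6, -0.8, -1.3, -1.4, -1.4]
nut rel. socket, tool mm [0.58 0.99]
```

The washer's world position repeats at (0.5358, -0.2028). The socket fit was spoiled by residual contact, so I'll lift clear, settle and refit.

Run:
```python
from h import *
go([.5358,-.2028,.080],down(np.radians(32.3)))
```

```text
slide [0.006, 0.048, -0.118] rot [0.0006, -0.0002, -0.0]
```

Request:
arm_command --series '[{"slide":[0,0,-0.118],"rotation":[0,0,0],"claw":0.25},{"slide":[0,0,-0.118],"rotation":[0,0,0],"claw":0.25},{"slide":[0,0.0,-0.118],"rotation":[0,0,0],"claw":0.25},{"slide":[0,0.0,-0.118],"rotation":[0,0,0],"claw":0.25}]'

```text
time_s: 28.92
eef_pos: [0.5323, -0.199, 0.0787]
tool_rot: [-0.0, 0.961, 0.278, -0.0]
contact_force: [-0.1, -0.1, -2.6]
opening: 0.0347
grip_force: 25.0
```

```bash
cat > snap.py <<'E'
from h import *
import sys
st,c=wrist();print(st["time_s"],st["eef_pos"],np.degrees(yaw(st)),st["contact_force"].round(1),st["qd"].round(3))
np.savez(sys.argv[1],image=c["image"],camera_matrix=c["camera_matrix"],mount=c["mount"],eef_pos=st["eef_pos"],tool_rot=st["tool_rot"])
E
python3 snap.py wn5.npz; python3 rel.py wn5.npz 0.007; python3 hand.py wn5.npz 0.043|tail -21
```

```text
28.925 [ 0.53231744 -0.19899982  0.07871953] 32.29295308999553 [-0.1 -0.1 -2.6] [-0.    -0.001 -0.003  0.002  0.001  0.002]
17 centre tool mm [0.97 5.07] resid [-0.1, 0.0, -0.1, -0.3, 0.0, -0.1, 0.4, -0.1, 0.2, 0.0, 0.5, 0.1, -0.1, -0.2, -0.1, 0.0, -0.1]
16 centre tool mm [0.69 3.93] resid [0.7, 0.3, 0.1, -0.2, -0.7, -1.0, -1.3, -1.3, -0.7, 0.2, 1.8, 1.5, 1.6, -0.1, 0.3, -1.2]
nut rel. socket, tool mm [0.28 1.14]
  114  74  25  20  15  15  46  76]
 [ 40  15  16  17  23  53 152 162 166 166 169 173 168 165 168 165 165 168
  147  98  28  24  16  16  17  64]
 [ 16  15  15  20  20  76 115 145 165 166 169 165 120 116 164 165 165 167
  162 121  40  27  16  15  16  29]
 [ 15  15  15  22  24  96 121 119 124 153 146 109 102 101 120 165 165 167
  161 138  59  27  19  16  15  15]
 [ 15  15  16  24  24 102 121 119 115  92  82 101 103 101  90 122 165 167
  166 152  64  28  22  16  15  15]
 [ 16  16  18  23  22 102 121 119 114  83  76  86 100  82  81 129 149 167
  166 155  61  28  25  15  15  16]
 [ 15  16  21  20  19  94 122 119 118 111  82  78  77  71  80 142 163 167
  166 150  51  28  27  17  15  15]
 [ 33  33  38  45  43  66  86  86  86  85  79  67  65  63  70 104 110 109
  108  97  50  47  47  46  45  47]
 [ 49  49  54  74  75  75  75  74  74  74  74  74  74  74  74  74  74  74
   74  75  75  76  76  76  76  76]
 [ 52  52  61  88  91  90  90  89  89  88  88  88  88  88  88  88  88  88
   88  89  89  90  90  91  91  93]]
ring px 316.5 283.125 56.49795150756836 tool mm [14.25138607  0.10755675] diam 48.96273517537838
axis px [315.84053983 312.55200768]
```

```bash
python3 rel.py wn2.npz 0.007
python3 - <<'E'
from h import *
# hand-held socket silhouettes: left/right barrel edges in wn2, wn3, wn5 rows 255-270
for f in("wn2","wn3","wn5"):
    c=np.load(f+".npz");g=cv2.GaussianBlur(cv2.cvtColor(c["image"],cv2.COLOR_RGB2GRAY),(0,0),.7).astype(int)
    print(f);[print(y,g[y,284:356:3].tolist()) for y in(246,250,256,262,268)]
E
```

```text
1 centre tool mm [-0.5   0.87] resid [-0.0]
25 centre tool mm [-2.2   1.06] resid [-0.2, -0.1, 0.0, 0.1, 0.1, -0.1, -0.1, -0.1, -0.1, 0.2, 0.1, 0.1, -0.0, 0.1, 0.0, -0.1, 0.0, -0.1, -0.0, 0.1, -0.1, -0.0, 0.0, 0.1, -0.1]
nut rel. socket, tool mm [ 1.7  -0.19]
wn2
246 [185, 185, 185, 183, 183, 184, 186, 187, 187, 188, 188, 188, 188, 187, 184, 180, 175, 175, 176, 177, 178, 178, 176, 176]
250 [181, 181, 181, 183, 185, 186, 187, 181, 158, 136, 123, 114, 108, 109, 119, 150, 181, 189, 187, 182, 179, 177, 179, 180]
256 [183, 185, 186, 187, 180, 141, 125, 121, 120, 118, 114, 107, 101, 96, 90, 84, 79, 77, 108, 180, 189, 189, 189, 190]
262 [178, 175, 177, 152, 133, 129, 124, 120, 119, 117, 111, 105, 100, 95, 90, 83, 79, 77, 79, 78, 123, 190, 190, 191]
268 [196, 183, 145, 135, 132, 126, 122, 119, 118, 115, 109, 104, 99, 94, 89, 82, 79, 76, 78, 78, 78, 115, 190, 192]
wn3
246 [154, 156, 168, 221, 219, 217, 216, 215, 214, 213, 212, 213, 215, 217, 217, 214, 212, 209, 178, 157, 171, 171, 172, 172]
250 [158, 157, 221, 217, 216, 217, 211, 202, 173, 143, 132, 123, 118, 117, 131, 165, 205, 216, 225, 189
[... 276 characters left out ...]
9, 155, 136, 134, 130, 128, 126, 127, 126, 121, 115, 112, 108, 102, 97, 91, 83, 80, 77, 77, 100, 123, 121]
wn5
246 [172, 170, 169, 168, 191, 230, 219, 217, 211, 82, 47, 47, 47, 48, 50, 53, 57, 47, 51, 133, 169, 226, 229, 217]
250 [178, 176, 174, 168, 220, 227, 211, 201, 162, 114, 122, 118, 112, 107, 98, 85, 75, 69, 49, 45, 129, 167, 195, 229]
256 [169, 168, 170, 180, 221, 155, 129, 128, 127, 127, 123, 118, 113, 108, 103, 97, 91, 83, 80, 70, 42, 101, 168, 189]
262 [169, 171, 174, 150, 135, 132, 129, 127, 126, 126, 122, 117, 112, 108, 102, 97, 90, 83, 79, 78, 69, 93, 168, 167]
268 [167, 171, 143, 136, 134, 130, 128, 126, 127, 126, 120, 115, 111, 106, 102, 96, 91, 83, 79, 77, 77, 103, 163, 157]
```

In the camera frame the socket's bottom sits at tool (-2.2, +1.0) mm, stable before and after, so the TCP target at this yaw is (0.5372, -0.2009).

Run:
```python
from h import *
go([.5372,-.2009,.072],down(np.radians(32.3)))
```

```text
slide [0.039, 0.051, 0.085] rot [-0.0003, 0.0002, -0.0]
```

Request:
arm_command --series '[{"slide":[0.039,0.051,0],"rotation":[0,0,0],"claw":0.25},{"slide":[0.039,0.051,0.05],"rotation":[0,0,0],"claw":0.25},{"slide":[0.039,0.051,0.085],"rotation":[0,0,0],"claw":0.25},{"slide":[0.039,0.051,0.085],"rotation":[0,0,0],"claw":0.25}]'

```text
time_s: 29.48
eef_pos: [0.5372, -0.2009, 0.072]
tool_rot: [-0.0, 0.961, 0.278, -0.0]
contact_force: [-0.1, -0.1, -1.9]
opening: 0.0348
grip_force: 25.0
```

Request:
arm_command --series '[{"slide":[0,0,0.05],"rotation":[0,0,0],"claw":0.25},{"slide":[0,0,0.1],"rotation":[0,0,0],"claw":0.25},{"slide":[0,0,0.14],"rotation":[0,0,0],"claw":0.25},{"slide":[0,0,0.14],"rotation":[0,0,0],"claw":0.25}]'

```text
time_s: 29.98
eef_pos: [0.5387, -0.2013, 0.0651]
tool_rot: [0.0, 0.961, 0.278, 0.001]
contact_force: [-5.9, 3.2, 14.6]
opening: 0.0347
grip_force: 25.0
```

```bash
python3 snap.py wn6.npz; python3 rel.py wn6.npz 0.007
```

```text
29.975 [ 0.53874141 -0.20128703  0.06507254] 32.28988120057223 [-5.9  3.2 14.6] [-0.001 -0.001  0.001  0.    -0.002  0.001]
22 centre tool mm [-3.23 -0.28] resid [-0.4, 0.1, 0.0, -0.0, -0.1, -0.2, -0.0, 0.1, 0.2, 0.1, 0.2, -0.0, -0.0, -0.1, 0.1, -0.0, -0.1, -0.3, -0.2, 0.2, -0.0, 0.0]
14 centre tool mm [-3.02  0.8 ] resid [-0.2, 0.0, -0.1, 0.0, 0.4, 0.0, -0.2, 0.1, 0.2, -0.0, 0.0, 0.1, -0.2, -0.2]
nut rel. socket, tool mm [-0.21 -1.08]
```

Request:
arm_command --series '[{"slide":[-0.01,-0.014,0],"rotation":[0,0,0],"claw":0.25},{"slide":[-0.01,-0.014,0],"rotation":[0,0,0.02],"claw":0.25},{"slide":[-0.01,-0.014,0],"rotation":[0,0,0.045],"claw":0.25},{"slide":[-0.01,-0.014,0],"rotation":[0,0,0.02],"claw":0.25},{"slide":[-0.01,-0.014,0],"rotation":[0,0,0],"claw":0.25},{"slide":[-0.01,-0.014,0],"rotation":[0,0,-0.025],"claw":0.25},{"slide":[-0.01,-0.014,0],"rotation":[0,0,-0.045],"claw":0.25},{"slide":[-0.01,-0.014,0],"rotation":[0,0,0],"claw":0.25},{"slide":[-0.01,-0.014,0],"rotation":[0,0,0],"claw":0.25}]'

```text
time_s: 31.15
eef_pos: [0.5393, -0.2019, 0.0655]
tool_rot: [0.002, 0.961, 0.278, 0.003]
contact_force: [0.1, 0.2, 10.9]
opening: 0.0348
grip_force: 25.0
```

```bash
python3 snap.py wn7.npz; python3 rel.py wn7.npz 0.007
```

```text
31.15 [ 0.53933878 -0.20192551  0.06552636] 32.24145575926427 [ 0.1  0.2 10.9] [ 0.002 -0.    -0.     0.002  0.001 -0.027]
17 centre tool mm [-3.38 -1.14] resid [-0.2, 0.0, 0.1, -0.2, -0.2, 0.1, 0.0, -0.0, 0.2, -0.2, 0.2, 0.1, 0.2, 0.0, -0.1, -0.3, 0.1]
16 centre tool mm [-2.71  0.79] resid [0.1, 0.0, -0.1, 0.1, 0.0, -0.2, -0.0, -0.1, -0.0, 0.1, -0.1, -0.0, 0.0, 0.1, 0.1, 0.1]
nut rel. socket, tool mm [-0.67 -1.93]
```

Pressing pushes the arm radially outward, about 3.7 mm at 11 N. I'll compensate inward by the measured (-0.7, -1.9) mm while wiggling the yaw.

Request:
arm_command --series '[{"slide":[-0.01,-0.026,0],"rotation":[0,0,0.02],"claw":0.25},{"slide":[-0.01,-0.026,0],"rotation":[0,0,0.045],"claw":0.25},{"slide":[-0.01,-0.026,0],"rotation":[0,0,0.02],"claw":0.25},{"slide":[-0.01,-0.026,0],"rotation":[0,0,0],"claw":0.25},{"slide":[-0.01,-0.026,0],"rotation":[0,0,-0.025],"claw":0.25},{"slide":[-0.01,-0.026,0],"rotation":[0,0,-0.045],"claw":0.25},{"slide":[-0.01,-0.026,0],"rotation":[0,0,-0.02],"claw":0.25},{"slide":[-0.01,-0.026,0],"rotation":[0,0,0],"claw":0.25},{"slide":[-0.01,-0.026,0],"rotation":[0,0,0],"claw":0.25}]'

```text
time_s: 32.33
eef_pos: [0.5376, -0.2008, 0.0653]
tool_rot: [0.003, 0.961, 0.278, 0.003]
contact_force: [0.9, -1.0, 9.3]
opening: 0.0346
grip_force: 25.0
```

```bash
python3 snap.py wn8.npz; python3 rel.py wn8.npz 0.007
```

```text
32.325 [ 0.5376385  -0.20081408  0.06533862] 32.27576418971447 [ 0.9 -1.   9.3] [-0.    -0.001 -0.    -0.002  0.001 -0.013]
25 centre tool mm [-2.62  0.77] resid [-0.2, -0.0, 0.1, -0.1, 0.0, -0.1, -0.1, -0.0, 0.2, 0.2, -0.0, 0.2, 0.1, 0.1, -0.0, -0.1, -0.2, 0.1, -0.0, -0.2, -0.1, -0.0, 0.0, 0.0, 0.1]
17 centre tool mm [-2.64  0.81] resid [-0.1, 0.0, 0.1, -0.2, 0.1, 0.1, -0.2, -0.1, 0.3, 0.1, -0.0, -0.2, -0.1, 0.2, 0.0, 0.0, -0.2]
nut rel. socket, tool mm [ 0.01 -0.04]
```

Now exactly centred (0.0, 0.0), still on the nut's top. I'll sweep the other way to the first candidate yaw, keeping the socket centred.

Request:
arm_command --series '[{"slide":[0,0,0],"rotation":[0,0,-0.035],"claw":0.25},{"slide":[0,0,0],"rotation":[0,0,0],"claw":0.25},{"slide":[0,0.002,0],"rotation":[0,0,0.035],"claw":0.25},{"slide":[-0.001,0.005,0],"rotation":[0,0,0.07],"claw":0.25},{"slide":[-0.002,0.008,0],"rotation":[0,0,0.105],"claw":0.25},{"slide":[-0.002,0.01,0],"rotation":[0,0,0.135],"claw":0.25},{"slide":[-0.003,0.012,0],"rotation":[0,0,0.165],"claw":0.25},{"slide":[-0.003,0.014,0],"rotation":[0,0,0.19],"claw":0.25},{"slide":[-0.003,0.013,0],"rotation":[0,0,0.167],"claw":0.25},{"slide":[-0.003,0.013,0],"rotation":[0,0,0.167],"claw":0.25}]'

```text
time_s: 33.62
eef_pos: [0.5376, -0.2019, 0.0644]
tool_rot: [0.002, 1.0, 0.02, 0.003]
contact_force: [1.7, -2.2, 5.5]
opening: 0.0346
grip_force: 25.0
```

```bash
python3 snap.py wn9.npz; python3 rel.py wn9.npz 0.007
```

```text
33.625 [ 0.53755752 -0.20193961  0.0643577 ] 2.254071996390202 [ 1.7 -2.2  5.5] [ 0.001  0.    -0.001 -0.001  0.002  0.012]
25 centre tool mm [-1.64  0.73] resid [-0.0, 0.3, 0.1, -0.1, -0.0, 0.0, 0.0, -0.2, -0.2, 0.0, -0.0, -0.0, -0.1, -0.2, 0.0, 0.2, 0.1, -0.0, 0.1, -0.0, 0.1, 0.2, -0.2, -0.1, 0.0]
25 centre tool mm [-1.94  0.9 ] resid [-0.2, 0.1, -0.0, 0.0, -0.2, 0.1, -0.1, -0.1, 0.1, 0.1, -0.2, 0.3, -0.0, 0.1, 0.0, -0.3, 0.1, 0.2, 0.3, -0.1, 0.0, -0.2, -0.1, 0.0, -0.2]
nut rel. socket, tool mm [ 0.29 -0.17]
```

It dropped 1 mm to 0.0644, nearly aligned. I'll press a little more, with radial compensation and a small wiggle.

Request:
arm_command --series '[{"slide":[0,-0.003,0.02],"rotation":[0,0,0],"claw":0.25},{"slide":[-0.015,-0.005,0.05],"rotation":[0,0,0.015],"claw":0.25},{"slide":[-0.02,-0.007,0.07],"rotation":[0,0,0.025],"claw":0.25},{"slide":[-0.02,-0.007,0.07],"rotation":[0,0,0],"claw":0.25},{"slide":[-0.02,-0.007,0.07],"rotation":[0,0,-0.025],"claw":0.25},{"slide":[-0.01,-0.007,0.07],"rotation":[0,0,-0.01],"claw":0.25},{"slide":[-0.03,-0.007,0.07],"rotation":[0,0,0.01],"claw":0.25},{"slide":[-0.02,0.003,0.07],"rotation":[0,0,0],"claw":0.25},{"slide":[-0.02,-0.015,0.07],"rotation":[0,0,0],"claw":0.25},{"slide":[-0.02,-0.007,0.07],"rotation":[0,0,0],"claw":0.25}]'

```text
time_s: 34.92
eef_pos: [0.5385, -0.202, 0.0636]
tool_rot: [0.003, 1.0, 0.02, 0.005]
contact_force: [-3.4, 2.8, 22.8]
opening: 0.0349
grip_force: 25.0
```

```bash
python3 snap.py wn10.npz; python3 rel.py wn10.npz 0.007
```

```text
34.925 [ 0.53846949 -0.20201018  0.06358639] 2.261473598152871 [-3.4  2.8 22.8] [-0.007  0.004 -0.003  0.014  0.007 -0.009]
25 centre tool mm [-2.63  0.61] resid [0.2, 0.1, -0.0, -0.2, -0.1, 0.0, 0.4, -0.1, -0.1, -0.0, 0.2, -0.1, -0.1, -0.2, 0.0, -0.1, 0.1, -0.1, 0.1, -0.1, -0.0, 0.1, 0.1, -0.1, 0.2]
16 centre tool mm [-2.64  0.9 ] resid [-0.1, 0.1, -0.1, 0.0, 0.0, 0.0, -0.1, 0.0, -0.1, -0.0, 0.3, -0.1, 0.2, -0.0, -0.0, 0.0]
nut rel. socket, tool mm [ 0.01 -0.28]
```

Centred to 0.3 mm, aligned, pressed with 23 N and it still sits on the chamfer, so M is the undersized one. I'll take it back to its pocket.

Request:
arm_command --series '[{"slide":[0,0,-0.4],"rotation":[0,0,0],"claw":0.25},{"slide":[0,0,-0.8],"rotation":[0,0,-0.03],"claw":0.25},{"slide":[0,0,-1],"rotation":[0,0,-0.0874],"claw":0.25},{"slide":[0,0,-1],"rotation":[0,0,-0.0874],"claw":0.25}]'

```text
time_s: 35.48
eef_pos: [0.5343, -0.2002, 0.1374]
tool_rot: [0.001, 0.988, 0.155, 0.001]
contact_force: [0.2, 0.0, -2.4]
opening: 0.0341
grip_force: 25.0
```

Request:
arm_command --series '[{"slide":[0.15,-0.6,-0.3],"rotation":[0,0,0],"claw":0.25},{"slide":[0.25,-1,-0.35],"rotation":[0,0,0],"claw":0.25}]'

```text
time_s: 35.72
eef_pos: [0.5277, -0.1164, 0.1639]
tool_rot: [-0.0, 0.988, 0.154, 0.0]
contact_force: [1.1, 0.1, -1.7]
opening: 0.0345
grip_force: 25.0
```

Request:
arm_command --series '[{"slide":[0.15,-0.65,0],"rotation":[0,0,0],"claw":0.25},{"slide":[0.25,-1,0],"rotation":[0,0,0],"claw":0.25}]'

```text
time_s: 35.98
eef_pos: [0.5208, -0.0331, 0.1621]
tool_rot: [-0.001, 0.988, 0.155, -0.001]
contact_force: [0.8, -0.1, -2.1]
opening: 0.0347
grip_force: 25.0
```

Request:
arm_command --series '[{"slide":[0.15,-0.65,0],"rotation":[0,0,0],"claw":0.25},{"slide":[0.25,-1,0],"rotation":[0,0,0],"claw":0.25}]'

```text
time_s: 36.22
eef_pos: [0.515, 0.0491, 0.162]
tool_rot: [-0.0, 0.988, 0.155, -0.001]
contact_force: [-0.3, -0.1, -2.1]
opening: 0.0344
grip_force: 25.0
```

Request:
arm_command --series '[{"slide":[0.15,-0.65,0],"rotation":[0,0,0],"claw":0.25},{"slide":[0.25,-1,0],"rotation":[0,0,0],"claw":0.25}]'

```text
time_s: 36.48
eef_pos: [0.5094, 0.1312, 0.162]
tool_rot: [-0.0, 0.988, 0.155, -0.001]
contact_force: [-0.4, -0.1, -1.2]
opening: 0.0345
grip_force: 25.0
```

Request:
arm_command --series '[{"slide":[0.15,-0.65,0],"rotation":[0,0,0],"claw":0.25},{"slide":[0.25,-1,0],"rotation":[0,0,0],"claw":0.25},{"slide":[0.25,-1,0],"rotation":[0,0,0],"claw":0.25}]'

```text
time_s: 36.85
eef_pos: [0.5039, 0.213, 0.162]
tool_rot: [0.0, 0.988, 0.156, -0.001]
contact_force: [0.2, -0.5, -1.4]
opening: 0.0344
grip_force: 25.0
```

Run:
```python
from h import *
st=r.state();print(st["time_s"],st["eef_pos"],st["opening"]);go([.5019,.2376,.095],down(.313),st)
```

```text
36.85 [0.50390264 0.21299301 0.16199129] 0.034405680910155736
slide [0.073, -0.3, 0.837] rot [-0.0, 0.0009, 0.0003]
```

Request:
arm_command --series '[{"slide":[0.073,-0.3,0],"rotation":[0,0,0],"claw":0.25},{"slide":[0.073,-0.3,0.4],"rotation":[0,0,0],"claw":0.25},{"slide":[0.073,-0.3,0.84],"rotation":[0,0,0],"claw":0.25},{"slide":[0.073,-0.3,0.84],"rotation":[0,0,0],"claw":0.25},{"slide":[0.073,-0.3,0.84],"rotation":[0,0,0],"claw":0.25}]'

```text
time_s: 37.48
eef_pos: [0.5038, 0.2358, 0.0973]
tool_rot: [-0.0, 0.988, 0.155, 0.0]
contact_force: [-0.9, 0.1, -1.2]
opening: 0.0344
grip_force: 25.0
```

Run:
```python
from h import *
st=r.state();print(st["time_s"],st["eef_pos"],st["opening"]);go([.5019,.2376,.0145],down(.313),st)
```

```text
37.475 [0.50378818 0.23580621 0.0973129 ] 0.03437963778932254
slide [-0.016, -0.029, 1.035] rot [0.0, -0.0002, -0.0003]
```

Request:
arm_command --series '[{"slide":[-0.016,-0.029,0],"rotation":[0,0,0],"claw":0.25},{"slide":[-0.016,-0.029,0.5],"rotation":[0,0,0],"claw":0.25},{"slide":[-0.016,-0.029,0.8],"rotation":[0,0,0],"claw":0.25},{"slide":[-0.016,-0.029,0.95],"rotation":[0,0,0],"claw":0.25},{"slide":[-0.016,-0.029,1],"rotation":[0,0,0],"claw":0.25},{"slide":[-0.016,-0.029,1],"rotation":[0,0,0],"claw":0.25}]'

```text
time_s: 38.22
eef_pos: [0.5021, 0.2384, 0.0177]
tool_rot: [-0.0, 0.988, 0.156, 0.001]
contact_force: [0.1, -0.3, -2.6]
opening: 0.0348
grip_force: 25.0
```

Request:
arm_command --series '[{"slide":[0,0,0.035],"rotation":[0,0,0],"claw":0.25},{"slide":[0,0,0.035],"rotation":[0,0,0],"claw":0.49},{"slide":[0,0,0.035],"rotation":[0,0,0],"claw":0.49},{"slide":[0,0,0.035],"rotation":[0,0,0],"claw":0.49},{"slide":[0,0,-0.4],"rotation":[0,0,0],"claw":0.49},{"slide":[0,0,-0.9],"rotation":[0,0,0],"claw":0.49},{"slide":[0,0.4,-1],"rotation":[0,0,0],"claw":0.49},{"slide":[0,0.72,-1],"rotation":[0,0,0],"claw":0.49},{"slide":[0,0.72,-1],"rotation":[0,0,0],"claw":0.49},{"slide":[0,0.72,-1],"rotation":[0,0,0],"claw":0.49}]'

```text
time_s: 39.48
eef_pos: [0.5188, 0.1836, 0.0964]
tool_rot: [-0.0, 0.988, 0.156, -0.0]
contact_force: [-1.4, 0.2, -0.1]
opening: 0.0467
grip_force: 0.0
```

```bash
python3 snap.py w11.npz
python3 - <<'E'
from h import *
go([.5197,.1827,.055],down(.312))
c=dict(np.load("w11.npz"));st=c;g=cv2.cvtColor(c["image"],cv2.COLOR_RGB2GRAY);f=4
e=st["eef_pos"]
for name,w in(("R",[.5209,.1820]),("M",[.5022,.2366]),("S",[.4837,.2937])):
    p=proj(c,[*w,.056],st);x,y=p.round().astype(int);q=cv2.resize(g[y-30:y+30,x-30:x+30],None,fx=f,fy=f,interpolation=2)
    if q.size==0: continue
    b=(q>120).astype(np.uint8);k=max(cv2.findContours(b,0,1)[0],key=cv2.contourArea);(cx,cy),ra=cv2.minEnclosingCircle(k);bb=cv2.boundingRect(k)
    print(name,p.round(1),"circle world",onz(c,(x-30+cx/f,y-30+cy/f),.056,st)[:2].round(4),ra/f,np.array(bb)/f)
p=proj(c,[.5209,.1820,.056],st).round().astype(int)
for row in range(p[1]-30,p[1]+31,6): print(row,g[row,p[0]-40:p[0]+41:5].tolist())
E
```

```text
39.475 [0.51877469 0.1835868  0.09642569] 17.95227611519039 [-1.4  0.2 -0.1] [ 0.009  0.002  0.003 -0.001 -0.003 -0.001]
slide [0.008, 0.017, 0.517] rot [-0.0001, 0.0001, 0.0006]
R [320.  254.5] circle world [0.524  0.1837] 30.361713409423828 [ 3.25  0.   53.75 55.5 ]
M [233.4 255.6] circle world [0.5037 0.2358] 28.62215805053711 [ 5.    0.   54.   56.75]
S [152.3 254.9] circle world [0.4876 0.2907] 21.31322479248047 [15.    5.5  38.75 42.  ]
224 [40, 38, 39, 37, 37, 172, 159, 151, 152, 130, 103, 103, 36, 36, 30, 30, 26]
230 [41, 41, 38, 25, 179, 213, 191, 203, 205, 190, 148, 120, 100, 24, 27, 29, 39]
236 [32, 39, 39, 35, 208, 221, 219, 219, 220, 219, 219, 198, 124, 18, 25, 29, 29]
242 [32, 31, 30, 121, 221, 223, 213, 221, 225, 217, 218, 217, 207, 69, 27, 27, 29]
248 [30, 24, 26, 227, 222, 224, 182, 135, 132, 131, 220, 218, 218, 146, 26, 27, 27]
254 [26, 24, 25, 227, 219, 219, 120, 137, 137, 133, 168, 219, 219, 167, 25, 25, 26]
260 [27, 25, 26, 215, 221, 214, 224, 116, 99, 148, 155, 217, 222, 151, 25, 28, 28]
266 [24, 25, 26, 47, 225, 215, 221, 170, 223, 219, 219, 218, 221, 27, 27, 27, 28]
272 [27, 26, 26, 24, 55, 217, 219, 218, 219, 217, 219, 208, 52, 26, 26, 26, 25]
278 [25, 25, 26, 25, 25, 22, 82, 175, 185, 155, 64, 34, 35, 35, 35, 36, 28]
284 [35, 35, 30, 25, 25, 25, 27, 33, 34, 36, 35, 36, 35, 36, 37, 37, 35]
```

M is standing back in its pocket, and R is seen centred at (320, 254). Next I descend on R and grip it.

Request:
arm_command --series '[{"slide":[0.008,0.015,0],"rotation":[0,0,0],"claw":0.49},{"slide":[0.008,0.015,0.5],"rotation":[0,0,0],"claw":0.49},{"slide":[0.008,0.015,1],"rotation":[0,0,0],"claw":0.49},{"slide":[0.008,0.015,1],"rotation":[0,0,0],"claw":0.49},{"slide":[0.008,0.015,1],"rotation":[0,0,0],"claw":0.25},{"slide":[0.008,0.015,1],"rotation":[0,0,0],"claw":0.25},{"slide":[0.008,0.015,1],"rotation":[0,0,0],"claw":0.25}]' --newtons 30

```text
time_s: 40.4
eef_pos: [0.5217, 0.1829, 0.0188]
tool_rot: [-0.0, 0.988, 0.156, 0.002]
contact_force: [-1.2, 1.6, 3.7]
opening: 0.0341
grip_force: 30.0
```

Gripped R with its bottom 12.8 mm below the TCP, so home is a TCP z of about 0.058. I'll carry it to the viewpoint beside the nut.

Request:
arm_command --series '[{"slide":[0,0,-0.3],"rotation":[0,0,0],"claw":0.25},{"slide":[0,0,-0.7],"rotation":[0,0,0],"claw":0.25},{"slide":[0,0,-1],"rotation":[0,0,0],"claw":0.25}]'

```text
time_s: 40.78
eef_pos: [0.5203, 0.1823, 0.0983]
tool_rot: [0.0, 0.988, 0.156, 0.001]
contact_force: [0.5, -0.6, -1.0]
opening: 0.0346
grip_force: 30.0
```

Request:
arm_command --series '[{"slide":[0,0,-0.7],"rotation":[0,0,0],"claw":0.25},{"slide":[0,0.3,-0.8],"rotation":[0,0,0],"claw":0.25},{"slide":[-0.07,0.62,-0.8],"rotation":[0,0,0],"claw":0.25}]'

```text
time_s: 41.15
eef_pos: [0.5311, 0.1332, 0.163]
tool_rot: [0.0, 0.988, 0.157, 0.002]
contact_force: [-0.2, -1.0, -2.0]
opening: 0.0345
grip_force: 30.0
```

Request:
arm_command --series '[{"slide":[-0.33,0.65,0],"rotation":[0,0,0],"claw":0.25},{"slide":[-0.5,1,0],"rotation":[0,0,0],"claw":0.25}]'

```text
time_s: 41.4
eef_pos: [0.516, 0.043, 0.1608]
tool_rot: [0.0, 0.988, 0.156, -0.0]
contact_force: [-0.2, -0.7, -2.1]
opening: 0.0345
grip_force: 30.0
```

Request:
arm_command --series '[{"slide":[-0.33,0.65,0],"rotation":[0,0,0],"claw":0.25},{"slide":[-0.5,1,0],"rotation":[0,0,0],"claw":0.25}]'

```text
time_s: 41.65
eef_pos: [0.5025, -0.0456, 0.1608]
tool_rot: [0.0, 0.988, 0.155, 0.0]
contact_force: [0.7, 0.1, -2.0]
opening: 0.0342
grip_force: 30.0
```

Request:
arm_command --series '[{"slide":[-0.33,0.65,0],"rotation":[0,0,0],"claw":0.25},{"slide":[-0.5,1,0],"rotation":[0,0,0],"claw":0.25}]'

```text
time_s: 41.9
eef_pos: [0.4891, -0.134, 0.1609]
tool_rot: [0.0, 0.988, 0.155, 0.0]
contact_force: [0.3, 0.8, -2.6]
opening: 0.0345
grip_force: 30.0
```

Request:
arm_command --series '[{"slide":[-0.33,0.65,0],"rotation":[0,0,0],"claw":0.25},{"slide":[-0.5,1,0],"rotation":[0,0,0],"claw":0.25},{"slide":[-0.5,1,0],"rotation":[0,0,0],"claw":0.25},{"slide":[-0.5,1,0],"rotation":[0,0,0],"claw":0.25}]'

```text
time_s: 42.4
eef_pos: [0.4763, -0.2199, 0.1605]
tool_rot: [-0.0, 0.988, 0.156, -0.0]
contact_force: [-0.3, 0.2, -1.5]
opening: 0.0346
grip_force: 30.0
```

```bash
python3 snap.py w12.npz; python3 rel.py w12.npz 0.0128
python3 - <<'E'
from h import *
M=lambda y:np.array([[np.cos(y),np.sin(y)],[np.sin(y),-np.cos(y)]])
y=np.radians(21.3);nut=np.array([.5359,-.2029])
for o in((-1.7,.9),(-2.2,.9)):
    t=nut-M(y)@(np.array(o)/1e3);print(o,t);go([*t,.090],down(y))
E
```

```text
42.4 [ 0.4763177  -0.21985355  0.1605447 ] 17.95667446569241 [-0.3  0.2 -1.5] [ 0.018 -0.004  0.004 -0.001 -0.001 -0.001]
3 centre tool mm [-7.78 -9.59] resid [-0.4, 1.2, -0.1]
25 centre tool mm [-1.62  0.71] resid [-0.0, 0.0, -0.1, -0.1, -0.0, -0.0, 0.0, 0.0, 0.0, 0.3, -0.0, -0.3, 0.1, 0.1, 0.3, -0.1, 0.1, -0.0, -0.1, -0.0, 0.1, -0.0, -0.2, -0.1, 0.0]
nut rel. socket, tool mm [ -6.15 -10.3 ]
(-1.7, 0.9) [ 0.53715695 -0.20144395]
slide [0.791, 0.02, 0.882] rot [-0.0001, -0.0, -0.0183]
(-2.2, 0.9) [ 0.53762279 -0.20126233]
slide [0.797, 0.02, 0.882] rot [-0.0001, -0.0, -0.0183]
```

In-hand offset is (-1.6, +0.7) mm, a clean fit. Approaching the nut at yaw 21.3°.

Request:
arm_command --series '[{"slide":[0.4,0.01,0],"rotation":[0,0,0],"claw":0.25},{"slide":[0.79,0.021,0.1],"rotation":[0,0,-0.0183],"claw":0.25},{"slide":[0.79,0.021,0.5],"rotation":[0,0,-0.0183],"claw":0.25},{"slide":[0.79,0.021,0.88],"rotation":[0,0,-0.0183],"claw":0.25},{"slide":[0.79,0.021,0.9],"rotation":[0,0,-0.0183],"claw":0.25},{"slide":[0.79,0.021,0.9],"rotation":[0,0,-0.0183],"claw":0.25}]'

```text
time_s: 43.2
eef_pos: [0.5378, -0.202, 0.0896]
tool_rot: [0.0, 0.983, 0.185, 0.001]
contact_force: [-0.0, -0.7, -1.6]
opening: 0.0342
grip_force: 30.0
```

```bash
python3 snap.py w13.npz; python3 rel.py w13.npz 0.0128; python3 -c "
from h import *
go([.5372,-.2016,.078],down(np.radians(21.3)))"
```

```text
43.2 [ 0.53778576 -0.20196859  0.08964765] 21.318164332887743 [-0.  -0.7 -1.6] [-0.009 -0.014 -0.023 -0.001 -0.004  0.001]
25 centre tool mm [-2.07  0.1 ] resid [0.2, 0.1, -0.3, -0.2, -0.1, 0.3, 0.1, -0.1, -0.0, 0.0, 0.3, 0.1, -0.7, 0.1, -0.2, -0.0, -0.3, 0.1, 0.0, 0.2, 0.1, -0.0, 0.1, -0.1, 0.0]
25 centre tool mm [0.42 0.82] resid [-1.0, -1.0, -1.4, -1.4, -1.5, -1.1, 0.1, 0.2, 0.2, 0.1, 0.3, 0.7, 1.1, 1.5, 1.2, 0.9, 0.6, -0.7, 1.0, -1.1, -1.3, -1.6, -1.6, -1.4, -1.2]
nut rel. socket, tool mm [-2.49 -0.73]
slide [-0.008, -0.015, 0.154] rot [0.0006, -0.0006, -0.0]
```

Request:
arm_command --series '[{"slide":[-0.006,-0.01,0.1],"rotation":[0,0,0],"claw":0.25},{"slide":[-0.006,-0.01,0.18],"rotation":[0,0,0],"claw":0.25},{"slide":[-0.008,-0.01,0.23],"rotation":[0,0,0],"claw":0.25},{"slide":[-0.012,-0.012,0.26],"rotation":[0,0,0],"claw":0.25},{"slide":[-0.012,-0.012,0.26],"rotation":[0,0,0],"claw":0.25}]'

```text
time_s: 43.88
eef_pos: [0.5361, -0.202, 0.0677]
tool_rot: [0.0, 0.983, 0.184, 0.0]
contact_force: [0.7, 0.4, -2.7]
opening: 0.0345
grip_force: 30.0
```

```bash
python3 snap.py w14.npz; python3 rel.py w14.npz 0.0128
```

```text
43.875 [ 0.53607083 -0.20201999  0.06771466] 21.25360315957384 [ 0.7  0.4 -2.7] [ 0.    -0.002 -0.003 -0.001  0.     0.003]
25 centre tool mm [-0.48  0.64] resid [-0.2, 0.1, -0.2, -0.2, -0.2, 0.0, 0.2, 0.2, -0.1, 0.1, 0.3, 0.0, -0.0, -0.1, 0.1, 0.3, -0.0, -0.1, -0.4, -0.2, -0.0, -0.1, 0.1, 0.0, -0.1]
25 centre tool mm [-1.54  0.74] resid [-0.1, 0.0, -0.2, 0.1, -0.1, -0.1, -0.0, -0.0, -0.0, 0.2, -0.1, 0.1, 0.1, -0.0, 0.2, 0.3, -0.0, -0.1, 0.0, -0.1, 0.0, -0.1, 0.0, -0.1, -0.0]
nut rel. socket, tool mm [ 1.06 -0.09]
```

It went 4 mm below the nut's top with no resistance, so R fits. Now down to home, re-centring x.

Request:
arm_command --series '[{"slide":[0.008,0,0.04],"rotation":[0,0,0],"claw":0.25},{"slide":[0.01,0,0.08],"rotation":[0,0,0],"claw":0.25},{"slide":[0.01,0,0.12],"rotation":[0,0,0],"claw":0.25},{"slide":[0.01,0,0.13],"rotation":[0,0,0],"claw":0.25},{"slide":[0.01,0,0.14],"rotation":[0,0,0],"claw":0.25},{"slide":[0.01,0,0.14],"rotation":[0,0,0],"claw":0.25}]'

```text
time_s: 44.68
eef_pos: [0.5367, -0.2015, 0.0579]
tool_rot: [-0.0, 0.983, 0.184, -0.0]
contact_force: [-3.6, 2.2, 5.0]
opening: 0.0345
grip_force: 30.0
```

```bash
python3 snap.py w15.npz; python3 rel.py w15.npz 0.0128; python3 -c "
from h import *
go([.5365,-.202,.0575],down(np.radians(21.3)))"
```

```text
44.675 [ 0.53674031 -0.2014999   0.05787697] 21.26279372393795 [-3.6  2.2  5. ] [-0.    -0.001  0.002 -0.001  0.     0.001]
25 centre tool mm [-1.31  0.78] resid [-0.2, -0.1, -0.1, -0.0, 0.0, 0.3, 0.0, 0.0, -0.3, 0.2, 0.4, 0.4, -0.2, -0.2, -0.1, 0.1, -0.0, -0.1, -0.2, 0.2, 0.0, -0.1, 0.0, -0.1, 0.0]
25 centre tool mm [-1.93  0.66] resid [0.1, -0.1, 0.0, 0.1, -0.1, 0.2, 0.0, 0.0, 0.0, -0.2, 0.0, -0.0, -0.1, -0.1, 0.1, 0.2, -0.1, 0.0, -0.3, -0.2, -0.1, -0.0, 0.1, 0.2, 0.5]
nut rel. socket, tool mm [0.63 0.12]
slide [-0.005, 0.005, 0.005] rot [-0.0001, 0.0, -0.0002]
```

At 0.0579, home as predicted, with contact force rising. One slightly firmer press will confirm it's bottomed.

Request:
arm_command --series '[{"slide":[0,0,0.025],"rotation":[0,0,0],"claw":0.25},{"slide":[0,0,0.025],"rotation":[0,0,0],"claw":0.25},{"slide":[0,0,0.025],"rotation":[0,0,0],"claw":0.25},{"slide":[0,0,0.025],"rotation":[0,0,0],"claw":0.25}]'

```text
time_s: 45.22
eef_pos: [0.537, -0.2015, 0.0578]
tool_rot: [-0.0, 0.983, 0.185, -0.0]
contact_force: [-6.8, 4.1, 15.1]
opening: 0.0344
grip_force: 30.0
```

```bash
python3 snap.py w16.npz; python3 rel.py w16.npz 0.0128
python3 - <<'E'
from h import *
st=r.state();m=q2R(st["tool_rot"]).as_matrix();print("tilt deg",np.degrees(np.arccos(-m[2,2])),st["torque"])
# case check from top view: lid/sockets
t=eyes.camera("top");g=cv2.cvtColor(t["image"],cv2.COLOR_RGB2GRAY)
for n,w in(("R",[.5209,.1820]),("M",[.5022,.2376]),("S",[.4837,.2937])):
    p=proj(t,[*w,.056]).round().astype(int);print(n,p,g[p[1],p[0]-14:p[0]+15:3].tolist())
E
```

```text
45.225 [ 0.53696154 -0.20149548  0.05780001] 21.26689274469555 [-6.8  4.1 15.1] [ 0.001  0.001 -0.001  0.001  0.001  0.   ]
25 centre tool mm [-1.51  0.84] resid [-0.0, 0.1, -0.1, -0.1, -0.1, 0.2, 0.2, -0.0, -0.0, -0.1, 0.1, 0.1, -0.2, -0.1, -0.1, 0.3, -0.1, 0.1, -0.1, 0.1, -0.1, 0.0, -0.1, 0.0, 0.1]
25 centre tool mm [-2.12  0.69] resid [-0.0, 0.1, 0.2, 0.0, 0.1, -0.1, -0.1, -0.0, -0.0, -0.0, -0.3, 0.2, -0.1, 0.1, 0.0, 0.2, 0.1, -0.1, -0.2, -0.1, 0.0, -0.1, -0.0, 0.3, 0.1]
nut rel. socket, tool mm [0.62 0.15]
tilt deg 0.0253345640302568 [0.82207348 1.43444601 0.05095431]
R [239 258] [30, 32, 29, 19, 25, 25, 25, 22, 28, 25]
M [208 269] [29, 28, 111, 124, 87, 81, 95, 122, 94, 64]
S [177 279] [43, 25, 35, 116, 75, 79, 100, 93, 72, 54]
```

The socket is bottomed out: z is unchanged under 15 N and the tilt is 0.03°. M and the slim socket are standing in the case. Handing in.

```bash
python3 -c "
from cell import sign_off
print(sign_off())"
```

```text
the job is handed in; nothing more can be done
None
```

The job is handed in at 45 s: hasp off, lid standing open, the middle socket (too small) back in its pocket, and the fitting socket, from the -58 mm pocket, home and straight on the nut with the gripper closed on it.

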